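Load the charging tin by feel

ROBOT

A 6-joint arm with a two-finger parallel gripper is mounted at the origin on the work surface. World frame = base frame: x ahead of the robot, y to its left, z up, the work surface at z = 0. Lengths are in m, angles in rad, forces in N, time in s.
With the tool pointing down it reaches from about 0.35 to 0.975 m from the base axis. Payload 4.9 kg.
Tool frame: the origin (TCP) lies midway between the tips of the shut fingers; the grasp point (between the pads) lies 19 mm behind it; z points along the fingers, y is the direction in which the jaws open and shut (so a half turn about z gives the same grasp; the last joint's range is limited). The gripper opens to 85 mm and grips with 20 to 120 N. Pads are 22 mm wide; open, the fingers measure 114 mm over their backs; the gripper's body (76 mm by 85 mm) begins 54 mm behind the grasp point. The pads swing forward as they close: fully open they stand 13 mm farther back than shut.
Start: joints at [-1.263, 0.053, 1.613, -0, 1.476, -0.119], TCP at [0.259, -0.569, 0.231] pointing down, gripper open.
Joint ranges: [-3.01, 3.01], [-1.01, 2.22], [0.06, 2.58], [-1.02, 4.17], [0.09, 2.62], [-3.14, 3.14]. Speed limits (rad/s): [2.57, 2.57, 3.14, 3.14, 3.14, 3.14].

INTERFACE

Orientations are given as a rotation vector (axis times angle).
In Python, from rig import readout, viewer, env gives the robot as it stands.
- The arm moves only by the tool send_rows, never from a script. Its argument "targets" is a list of rows, each an object of numbers: "hand": the closure, from -1 (fully open) to 1 (shut); "tx", "ty", "tz": the shift along the tool's x, y, z in cm; "ax", "ay", "az": the turn, a rotation vector about the tool's x, y, z in rad. In form: [{"hand": .., "tx": .., "ty": .., "tz": .., "ax": .., "ay": .., "az": ..}, ...]. A call has 1 to 20 rows; each row is the pose to reach, as a shift and turn from the pose measured when the call began, along the tool's axes at that moment; what a row does not reach only later rows make up. A row lasts 1/8 s, in which the tool goes at most 62.5 mm and 10.7 degrees, less where a joint would pass 70% of its speed; a pose out of reach is approached as far as the arm can. A call with a gripper value outside its range is refused whole. The fingers move at their own pace and stop on an object; "squeeze" is the grip in N (left out, the last holds). Time passes only in rows, so rows that repeat a pose let the fingers close. It gives the time, the measured TCP pose, the force and the opening at its end, in the units of the state.
- readout.sense(): the state, without advancing time (a new reading comes with each control period).
- viewer.read_camera(name): name is "side" or "top" or "wrist"; returns a dict with "frame" (384x512x3 uint8, red, green, blue), "vertical_fov" (degrees; the focal length in pixels is half the picture's height over the tangent of half this angle, whatever the lens; pixels are square), "cx", "cy" (the principal point, pixels), "k1" (the pictures are not rectified: a ray, as slopes to the right and down, at radius r is drawn at 1 + k1 r^2 times it, then the intrinsics apply), "xyz" and "rotation" of the camera in the world; the wrist camera has in their place "mount" (4x4, takes a point from camera to tool coordinates, whose origin is the TCP and whose axes are the flange's). Camera axes: x right, y up, looking along -z (the intrinsics and any distortion apply to the point x, -y, -z); pixel columns grow to the right and rows downward; lengths in m; the calibration is good to about 2 mm. A picture is of the moment at which its call begins: read the wrist's pose just before it. There is no depth.
- env.close_job(): hands the job in, once; it reports no verdict.
The state is a dict: "time": time; "joint_pos": joint angles; "joint_vel": joint speeds; "joint_torque": joint torques, N m; "tool_pos": TCP position; "orientation": TCP orientation; "wrist_force": force on the tool from outside, world axes, zero at the start; "moment": the same for the moment, N m; "width": finger opening in m.
Only numpy, scipy, OpenCV 4.12 (cv2) and the standard library are available. Lean on these libraries where they do the work, as an engineer would, in place of code of your own. Each camera call takes 0.05 s, during which the arm holds its last target.

TASK

Draw the deep tight lid of the charging tin straight up and stand it upright on the cork mat. Stand every grey battery pack upright in the tin's channel, then slide the black follower towards the hood until you feel the row bear on the sprung contact hidden under the hood, pressing it in part way but never to its end, and let go so that it stays pressed. Finally put the lid back on fully home, leaving everything else on the shelf where it is and keeping the lid upright throughout.

Things in the scene. Friction and masses are not known exactly. Their poses are not given: they have to be found in the camera images.
- tray: Aluminium base of the tin, screwed down; origin under its centre, x along its length to the hooded end, z up. Foot plate 220 x 64 x 6 mm, so the channel floor is at z 6. Channel 42 mm wide (y) between 3 mm side walls that reach only z 18: packs in it can be held across their width above them. Upright end block at x -105 to -95, hood at x 63 to 105; both 48 mm wide, tops at z 53.
- hood_mouth (a point): Centre of the lower edge of the hood's mouth, at x 63, y 0, z 6 mm of the tray. The mouth looks to the tray's -x, is 42 mm wide and open from the floor up to z 50. Packs are set down between the follower and this mouth, then pushed in under the hood.
- follower (a joint): Black plastic block, 20 mm long (x), 41 wide (y), z 7 to 46 mm, that slides along the channel: 0 at the near end (its centre at tray x -83 mm), growing towards the hood, up to 0.125 m; starts at 0 to 0.012. It drags with about 8 N and stays where it is left.
- follower_grip (a point): Centre of the follower's top face, 46 mm above the shelf; the follower can be pinched across its 41 mm width (y) there, above the low walls.
- contact (a joint): Travel (m) of the brass contact plate hidden in the hood: 0 untouched, growing as packs press it in; end stop at 0.013. Between 0.0012 and 0.0115 counts as pressed part way. Resists with 3.5 N at first touch plus 0.25 N per mm, less than the follower's drag, so the follower holds it. Its face starts unseen, 6 to 18 mm inside the hood's mouth, different each time.
- lid: Deep steel lid 220 x 58 mm, open below, flat top at z 49, black grip bar on it 70 (x) x 18 (y) x 26 mm high. Origin at the centre of its lower rim, x along its length, z up. Inside 215 x 53 x 46. Home, its origin is 7 mm above the tray's, x along the tray's x (either way round), 2.5 mm clearance all round; sprung balls at z 34 in the tray's two ends grip it with up to about 10 N. 0.2 kg.
- mat: Cork mat fixed on the shelf, 260 x 100 x 3 mm, origin under its centre, x along its length.
- pack0: Grey plastic battery pack with brass strips, a block 26 mm thick (x) x 38 mm wide (y) x 40 mm high (z), standing upright; origin at the centre of its underside; in the channel its thickness lies along the tray's length, either way round. About 0.09 kg. Two to four packs are present.
- pack1: Grey plastic battery pack with brass strips, a block 26 mm thick (x) x 38 mm wide (y) x 40 mm high (z), standing upright; origin at the centre of its underside; in the channel its thickness lies along the tray's length, either way round. About 0.09 kg. Two to four packs are present.
- pack2: Grey plastic battery pack with brass strips, a block 26 mm thick (x) x 38 mm wide (y) x 40 mm high (z), standing upright; origin at the centre of its underside; in the channel its thickness lies along the tray's length, either way round. About 0.09 kg. Two to four packs are present.
- pack3: Grey plastic battery pack with brass strips, a block 26 mm thick (x) x 38 mm wide (y) x 40 mm high (z), standing upright; origin at the centre of its underside; in the channel its thickness lies along the tray's length, either way round. About 0.09 kg. Two to four packs are present.
- saucer: White ceramic saucer, 104 mm across, 15 mm high; leave it alone.
- screwdriver: Steel precision screwdriver, about 126 mm long, lying; leave it alone.
- pick: Green plastic pry pick, 78 x 14 x 5 mm, lying; leave it alone.
- phone_battery: Loose flat black phone battery 65 x 45 x 5 mm, not one of the packs; leave it alone.
- jar: Closed clear plastic screw-top jar, 64 mm across, 75 mm high; leave it alone.
- carton: Small cardboard carton 80 x 50 x 35 mm; leave it alone.
There are look-alikes about, which are no part of the job. What is shaped like the pack3 but purple is not meant.

How it is judged:
By the outcome, as a careful person would: the job done as asked, in the order asked, and still so for the second after the job is handed in, with the robot touching nothing.
Of pack0, pack1, pack2, pack3 only 2 to 4 are there at a start; the rules pass over those that are not, and their reading is None.
At some moment in a run one of pack0, pack1, pack2, pack3 may be knocked a few centimetres aside while the robot is not near it.
It also fails if it takes over 210 s, if anything falls off the work surface, if the arm or the gripper's body presses on something with over 40 N, if the wrist force passes 120 N, or if a joint passes its speed limit or range.

## Working session

There is one attempt and no reset: what is moved stays moved. The work goes in short steps, Python scripts to look and compute and a tool call to move; the robot and the scene stay as the last step left them, time stands still between calls to the robot, and variables do not carry over. Pictures are saved under pics/ and viewed, and the job is handed in when it is done.

Besides the shell and the picture viewer there is one more tool, called after "Call:" as a command line: name --argument value ..., lists and objects as JSON in quotes. send_rows: Moves the arm, as the interface text tells. Its arguments: {"type":"object","properties":{"targets":{"type":"array","items":{"type":"object","properties":{"hand":{"type":"number"},"tx":{"type":"number"},"ty":{"type":"number"},"tz":{"type":"number"},"ax":{"type":"number"},"ay":{"type":"number"},"az":{"type":"number"}}}},"squeeze":{"type":"number"}},"required":["targets"]}

```bash
ls; mkdir -p pics; python3 - <<'E'
from rig import readout, viewer, env
import cv2
s=readout.sense(); print(s)
for n in ["side","top","wrist"]:
    c=viewer.read_camera(n); cv2.imwrite(f"pics/{n}0.png",c["frame"][:,:,::-1])
    print(n,{k:v for k,v in c.items() if k!="frame"})
E
```

```text
pics
{'time': 0.0, 'joint_pos': array([-1.26299232e+00,  5.33407735e-02,  1.61432959e+00, -9.79748051e-06,
        1.47598686e+00, -1.18996449e-01]), 'joint_vel': array([-7.06356682e-05,  1.86974752e-03,  4.89025221e-05, -1.95108160e-03,
        1.60538664e-03, -4.35909986e-04]), 'joint_torque': array([-1.90874271e-03, -3.93681514e+01, -3.70182967e+01, -2.56267058e-04,
        6.98191798e-03,  1.62447395e-05]), 'tool_pos': array([ 0.25853141, -0.56832495,  0.23005173]), 'orientation': array([-3.06832199e+00, -6.64906068e-01,  3.20740791e-04]), 'wrist_force': array([-0.3381628 , -0.05636541, -0.56863753]), 'moment': array([-0.00779749,  0.0357185 ,  0.02847364]), 'width': 0.08513722721274239}
side {'vertical_fov': 49.47132917160852, 'cx': 248.51884586772007, 'cy': 196.32481198707575, 'k1': 0.03855916864117985, 'xyz': array([0.0863559 , 0.63734308, 0.8463784 ]), 'rotation': array([ 0.27906766, -0.96407864, -2.38881684])}
top {'vertical_fov': 45.44886571190249, 'cx': 257.72153332881163, 'cy': 194.97787449735614, 'k1': -0.08064643449842537, 'xyz': array([ 0.28801752, -0.01868528,  1.31337734]), 'rotation': array([ 0.13791546, -0.12543664, -1.59132871])}
wrist {'vertical_fov': 70.00732194838626, 'cx': 255.06220036204147, 'cy': 189.84756880608123, 'k1': -0.0033531098260413932, 'mount': array([[-1.01780920e-05,  9.64514867e-01,  2.64028542e-01,
         6.70505245e-02],
       [ 9.99999963e-01,  8.18328302e-05, -2.60391885e-04,
        -1.21973069e-03],
       [-2.72758047e-04,  2.64028530e-01, -9.64514832e-01,
        -1.43299567e-01],
       [ 0.00000000e+00,  0.00000000e+00,  0.00000000e+00,
         1.00000000e+00]])}
```

View pics/top0.png

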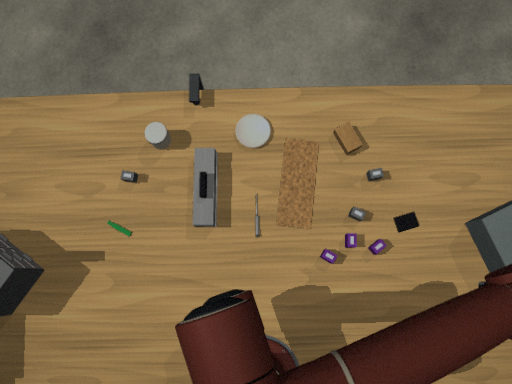

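View pics/side0.png

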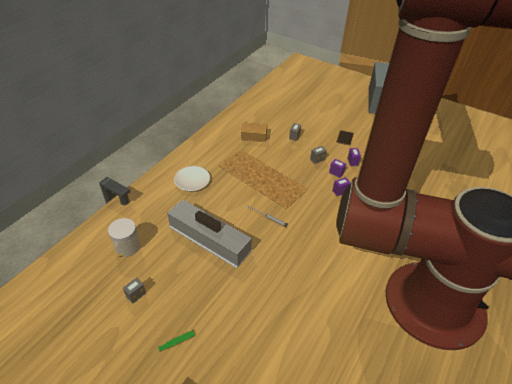

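View pics/wrist0.png

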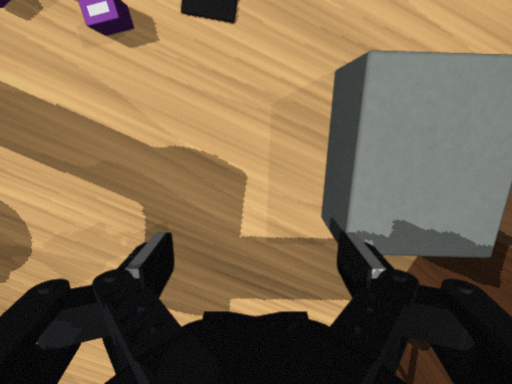

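```bash
cat > h.py <<'E'
import numpy as np, cv2
from scipy.spatial.transform import Rotation as R
from rig import readout, viewer, env
def cam(name):
    s=readout.sense(); c=viewer.read_camera(name)
    if name=="wrist":
        T=np.eye(4);T[:3,:3]=R.from_rotvec(s["orientation"]).as_matrix();T[:3,3]=s["tool_pos"]
        c["T"]=T@c["mount"]
    else:
        T=np.eye(4);T[:3,:3]=R.from_rotvec(c["rotation"]).as_matrix();T[:3,3]=c["xyz"];c["T"]=T
    c["f"]=c["frame"].shape[0]/2/np.tan(np.radians(c["vertical_fov"]/2))
    return c
def px2w(c,uv,z):
    u=np.atleast_2d(np.array(uv,float)); z=np.broadcast_to(z,len(u)); out=[]
    for (a,b),zz in zip(u,z):
        d=np.array([(a-c["cx"])/c["f"],(b-c["cy"])/c["f"]]); x=d.copy()
        for _ in range(30): x=d/(1+c["k1"]*(x@x))
        r=c["T"][:3,:3]@np.array([x[0],-x[1],-1]); o=c["T"][:3,3]
        out.append(o+r*(zz-o[2])/r[2])
    return np.array(out)
def w2px(c,P):
    P=np.atleast_2d(np.array(P,float)); q=(P-c["T"][:3,3])@c["T"][:3,:3]
    x=np.stack([q[:,0]/-q[:,2],-q[:,1]/-q[:,2]],1); r2=(x**2).sum(1,keepdims=True)
    return x*(1+c["k1"]*r2)*c["f"]+[c["cx"],c["cy"]]
def save(c,n,crop=None,k=1):
    f=c["frame"][:,:,::-1].copy()
    if crop: x0,y0,x1,y1=crop; f=f[y0:y1,x0:x1]
    if k!=1: f=cv2.resize(f,None,fx=k,fy=k,interpolation=cv2.INTER_CUBIC)
    cv2.imwrite(f"pics/{n}.png",f)
def down(yaw): # tool pointing down, tool x axis at world yaw; y jaw axis = yaw-90
    cx,s=np.cos(yaw),np.sin(yaw)
    return np.array([[cx,s,0],[s,-cx,0],[0,0,-1.]])
def go(pos,yaw=None,quiet=False):
    s=readout.sense(); R0=R.from_rotvec(s["orientation"]).as_matrix()
    t=R0.T@(np.array(pos)-s["tool_pos"])*100
    yc=np.arctan2(R0[1,0],R0[0,0])
    if yaw is None: yaw=yc
    a=R.from_matrix(R0.T@down(yaw)).as_rotvec()
    print("tx %.2f ty %.2f tz %.2f | ax %.4f ay %.4f az %.4f | pos %s yaw now %.4f t %.2f F %s w %.4f"%(*t,*a,s["tool_pos"].round(4),yc,s["time"],s["wrist_force"].round(1),s["width"]))
    return t,a
E
python3 - <<'E'
from h import *
c=cam("top"); save(c,"top_l",(95,110,265,240),4.6); save(c,"top_r",(270,120,430,280),3.7)
print(px2w(c,[(129,177),(375,174),(357,214)],.04),px2w(c,[(205,187)],.056),px2w(c,[(298,183)],.003), px2w(c,[(350,240),(378,247),(329,257)],.04))
go([0.5,0,0.3],0)
E
```

```text
[[ 0.56450114  0.35601093  0.04      ]
 [ 0.5550061  -0.34642141  0.04      ]
 [ 0.44182515 -0.28799849  0.04      ]] [[0.52661201 0.13559061 0.056     ]] [[ 0.5415587  -0.12899076  0.003     ]] [[ 0.36968703 -0.26429406  0.04      ]
 [ 0.34809327 -0.34135971  0.04      ]
 [ 0.32444398 -0.20364375  0.04      ]]
tx 45.51 ty -41.77 tz -6.89 | ax -0.0013 ay 0.0001 az 0.4268 | pos [ 0.2586 -0.5686  0.2305] yaw now 0.4268 t 0.20 F [ 0.7 -1.  -0.4] w 0.0851
```

View pics/top_l.png

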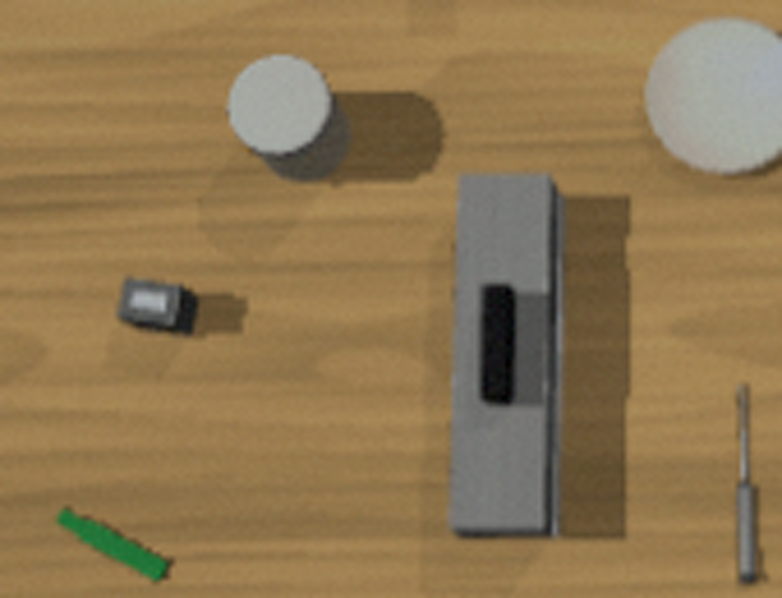

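View pics/top_r.png

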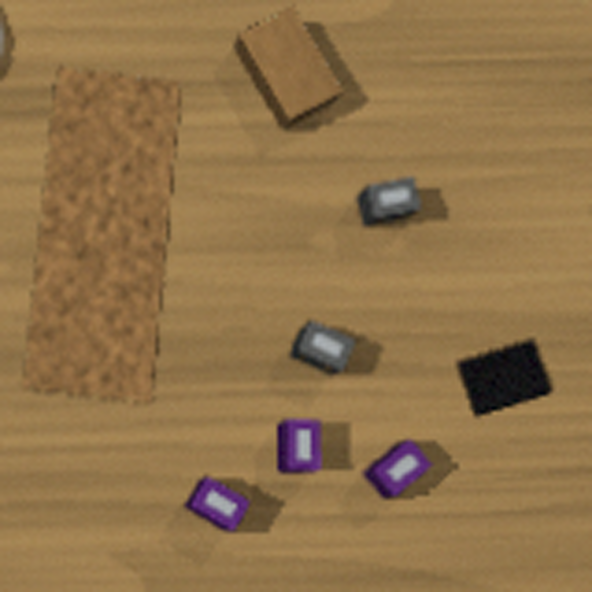

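```bash
python3 - <<'E'
from h import *
go([0.53,0.135,0.27],0)
E
```

```text
tx 53.83 ty -52.82 tz -3.87 | ax -0.0013 ay 0.0001 az 0.4268 | pos [ 0.2586 -0.5686  0.2305] yaw now 0.4268 t 0.20 F [ 0.7 -1.  -0.4] w 0.0851
```

Call:
send_rows --targets '[{"hand": -1,"tx": 5,"ty": -5,"tz": -3.9,"az": 0.1},{"hand": -1,"tx": 9,"ty": -9,"tz": -3.9,"az": 0.2},{"hand": -1,"tx": 13,"ty": -13,"tz": -3.9,"az": 0.3},{"hand": -1,"tx": 17,"ty": -17,"tz": -3.9,"az": 0.427},{"hand": -1,"tx": 21,"ty": -21,"tz": -3.9,"az": 0.427},{"hand": -1,"tx": 25,"ty": -25,"tz": -3.9,"az": 0.427},{"hand": -1,"tx": 29,"ty": -29,"tz": -3.9,"az": 0.427},{"hand": -1,"tx": 33,"ty": -33,"tz": -3.9,"az": 0.427},{"hand": -1,"tx": 37,"ty": -37,"tz": -3.9,"az": 0.427},{"hand": -1,"tx": 41,"ty": -41,"tz": -3.9,"az": 0.427},{"hand": -1,"tx": 45,"ty": -45,"tz": -3.9,"az": 0.427},{"hand": -1,"tx": 49,"ty": -49,"tz": -3.9,"az": 0.427},{"hand": -1,"tx": 52,"ty": -51,"tz": -3.9,"az": 0.427},{"hand": -1,"tx": 53.8,"ty": -52.8,"tz": -3.9,"az": 0.427},{"hand": -1,"tx": 53.8,"ty": -52.8,"tz": -3.9,"az": 0.427},{"hand": -1,"tx": 53.8,"ty": -52.8,"tz": -3.9,"az": 0.427},{"hand": -1,"tx": 53.8,"ty": -52.8,"tz": -3.9,"az": 0.427}]'

```text
invalid input at $.targets[0]: expected keys hand, tx, ty, tz, ax, ay, az
```

```bash
python3 - <<'E'
from h import *
c=cam("top"); save(c,"top1",None,1.5); c=cam("wrist"); save(c,"wrist1",None,1.5); print(readout.sense()["tool_pos"],readout.sense()["orientation"])
E
```

```text
[ 0.25865434 -0.56871185  0.23085258] [-3.06956876e+00 -6.65172005e-01  1.13294908e-04]
```

View pics/top1.png

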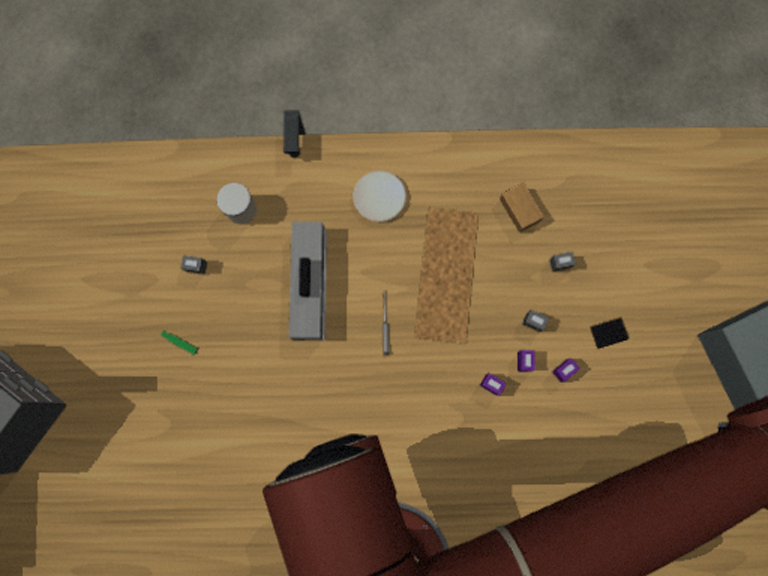

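View pics/wrist1.png

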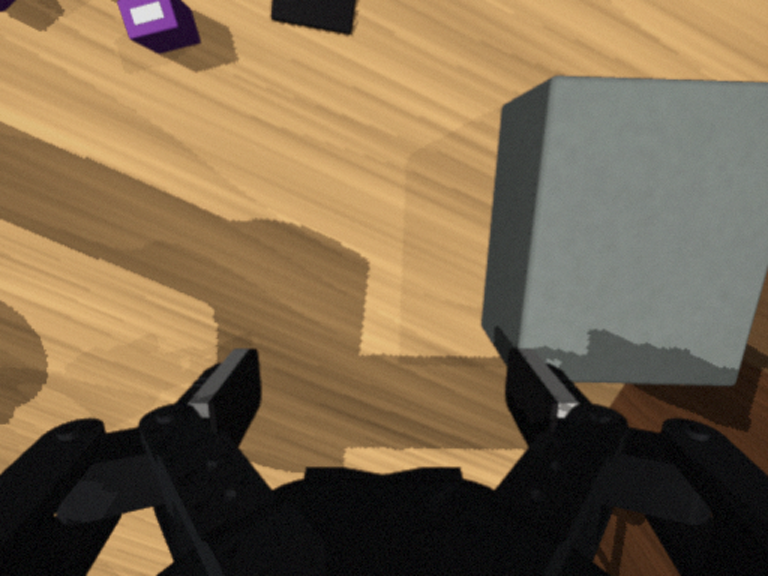

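Call:
send_rows --targets '[{"hand": -1,"tx": 0,"ty": 0,"tz": -5,"ax": 0,"ay": 0,"az": 0.1},{"hand": -1,"tx": 53.8,"ty": -52.8,"tz": -5,"ax": 0,"ay": 0,"az": 0.427},{"hand": -1,"tx": 53.8,"ty": -52.8,"tz": -5,"ax": 0,"ay": 0,"az": 0.427},{"hand": -1,"tx": 53.8,"ty": -52.8,"tz": -5,"ax": 0,"ay": 0,"az": 0.427},{"hand": -1,"tx": 53.8,"ty": -52.8,"tz": -5,"ax": 0,"ay": 0,"az": 0.427},{"hand": -1,"tx": 53.8,"ty": -52.8,"tz": -5,"ax": 0,"ay": 0,"az": 0.427},{"hand": -1,"tx": 53.8,"ty": -52.8,"tz": -5,"ax": 0,"ay": 0,"az": 0.427},{"hand": -1,"tx": 53.8,"ty": -52.8,"tz": -5,"ax": 0,"ay": 0,"az": 0.427},{"hand": -1,"tx": 53.8,"ty": -52.8,"tz": -5,"ax": 0,"ay": 0,"az": 0.427},{"hand": -1,"tx": 53.8,"ty": -52.8,"tz": -5,"ax": 0,"ay": 0,"az": 0.427},{"hand": -1,"tx": 53.8,"ty": -52.8,"tz": -5,"ax": 0,"ay": 0,"az": 0.427},{"hand": -1,"tx": 53.8,"ty": -52.8,"tz": -5,"ax": 0,"ay": 0,"az": 0.427},{"hand": -1,"tx": 53.8,"ty": -52.8,"tz": -5,"ax": 0,"ay": 0,"az": 0.427},{"hand": -1,"tx": 53.8,"ty": -52.8,"tz": -5,"ax": 0,"ay": 0,"az": 0.427}]'

```text
time: 2.05
tool_pos: [0.5301, 0.138, 0.2808]
orientation: [-3.14, -0.008, 0.002]
wrist_force: [1.0, 0.1, -0.6]
width: 0.0852
```

```bash
python3 - <<'E'
from h import *
c=cam("top"); save(c,"top2",None,1.5); c=cam("wrist"); save(c,"wrist2",None,1.5);go([0.53,0.135,0.27],0)
E
```

```text
tx 0.03 ty 0.02 tz 1.10 | ax -0.0002 ay 0.0010 az 0.0014 | pos [0.5297 0.1352 0.281 ] yaw now 0.0014 t 2.15 F [ 0.2 -0.5  0.4] w 0.0853
```

View pics/top2.png

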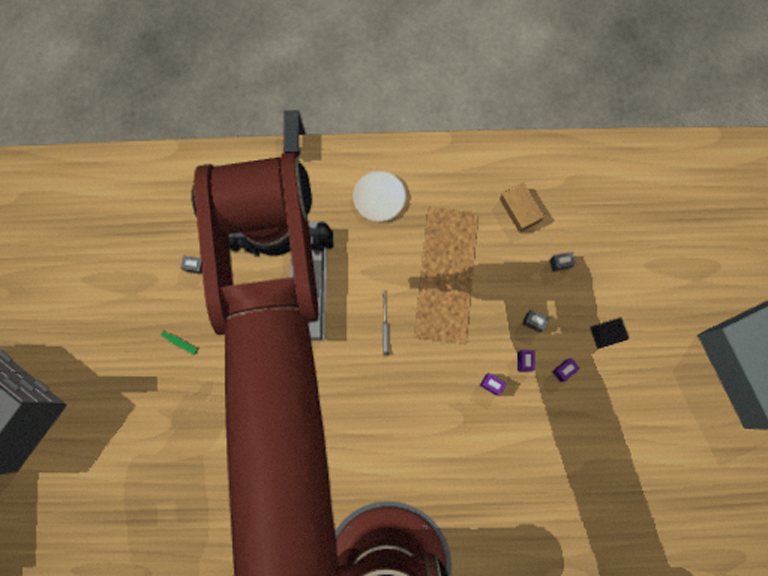

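View pics/wrist2.png

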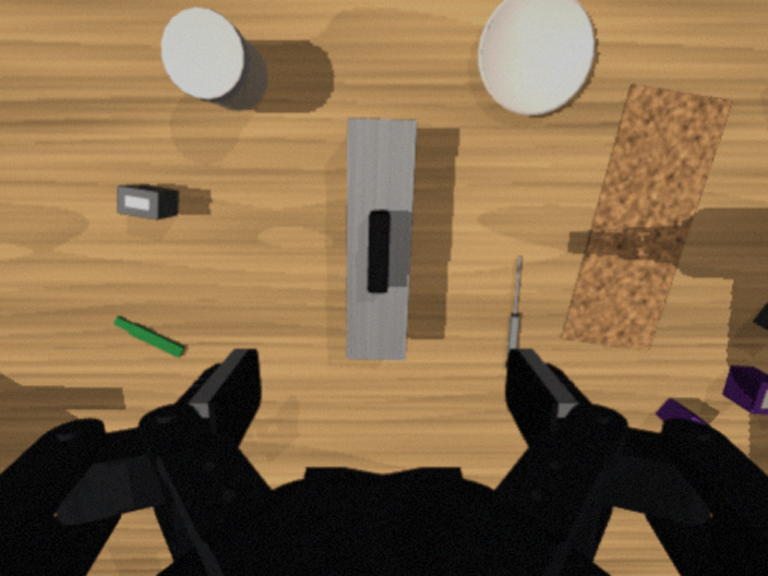

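```bash
python3 - <<'E'
from h import *
c=cam("wrist"); save(c,"w2c",(215,65,305,255),3.1); save(c,"w2m",(360,40,500,250),2.8); save(c,"w2p",(65,105,135,165),8)
E
```

```text
(no output)
```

View pics/w2c.png

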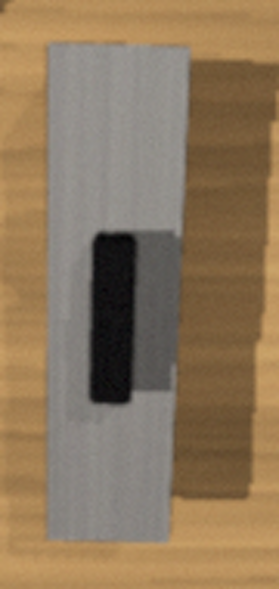

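View pics/w2m.png

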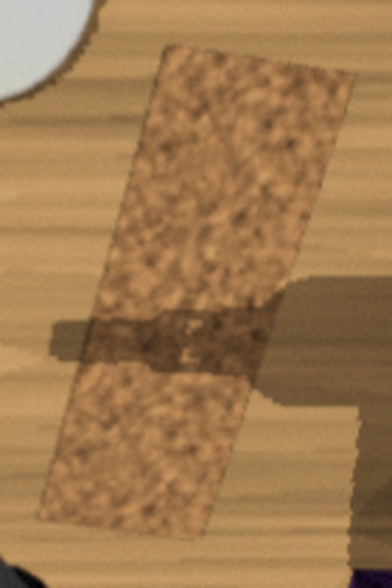

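View pics/w2p.png

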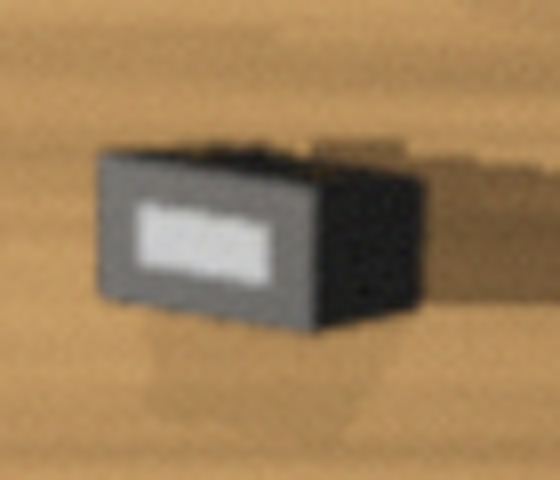

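```bash
cat >> h.py <<'E'
def rect(c,pts,z,crop=(0,0),k=1):
    P=px2w(c,np.array(pts,float)/k+np.array(crop),z); m=P.mean(0)
    print("centre",m.round(4),"edges",[ (round(float(np.linalg.norm(P[i]-P[i-1]))*1000,1), round(float(np.degrees(np.arctan2(*(P[i]-P[i-1])[1::-1]))),1)) for i in range(len(P))]); return P
E
python3 - <<'E'
from h import *
c=cam("wrist")
print("lid");rect(c,[(48,44),(189,45),(169,541),(48,541)],.056,(215,65),3.1)
print("bar");rect(c,[(94,232),(136,234),(131,404),(90,402)],.082,(215,65),3.1)
print("mat");print(rect(c,[(165,45),(355,75),(202,538),(38,518)],.003,(360,40),2.8))
print("pack");rect(c,[(100,152),(318,180),(316,328),(98,298)],.04,(65,105),8)
t=cam("top")
E
```

```text
lid
centre [0.5293 0.1404 0.056 ] edges [(219.6, -1.4), (57.1, -90.4), (219.2, 178.7), (57.2, 90.0)]
bar
centre [0.5306 0.1402 0.082 ] edges [(70.5, -1.9), (16.7, -92.7), (70.6, 178.5), (17.2, 87.1)]
mat
centre [ 0.5415 -0.1273  0.003 ] edges [(257.9, -7.8), (99.9, -97.9), (256.9, 172.3), (100.0, 82.6)]
[[ 0.67592748 -0.09515555  0.003     ]
 [ 0.66216716 -0.19407943  0.003     ]
 [ 0.40757168 -0.15953412  0.003     ]
 [ 0.42040483 -0.06033003  0.003     ]]
pack
centre [0.5693 0.3619 0.04  ] edges [(25.1, -10.5), (36.9, -97.3), (25.5, 171.0), (37.6, 82.0)]
```

```bash
python3 - <<'E'
from h import *
go([0.530,0.140,0.061],-0.026)
E
```

```text
tx 0.03 ty -0.65 tz 22.04 | ax -0.0004 ay 0.0001 az 0.0241 | pos [0.5297 0.1334 0.2814] yaw now -0.0019 t 2.30 F [ 0.1 -0.6  0.1] w 0.0853
```

Call:
send_rows --targets '[{"hand": -1,"tx": 0,"ty": -0.65,"tz": 14,"ax": 0,"ay": 0,"az": 0.024},{"hand": -1,"tx": 0,"ty": -0.65,"tz": 14,"ax": 0,"ay": 0,"az": 0.024},{"hand": -1,"tx": 0,"ty": -0.65,"tz": 14,"ax": 0,"ay": 0,"az": 0.024},{"hand": -1,"tx": 0,"ty": -0.65,"tz": 14,"ax": 0,"ay": 0,"az": 0.024},{"hand": -1,"tx": 0,"ty": -0.65,"tz": 14,"ax": 0,"ay": 0,"az": 0.024}]'

```text
time: 2.92
tool_pos: [0.5319, 0.1399, 0.145]
orientation: [-3.14, 0.042, -0.009]
wrist_force: [0.1, -0.6, 0.5]
width: 0.0857
```

```bash
python3 - <<'E'
from h import *
for i in range(3):
  go([0.530,0.140,0.061],-0.026)
  c=cam("wrist")
save(c,"w3",None,1.5)
E
```

```text
tx -0.24 ty 0.00 tz 8.40 | ax -0.0012 ay -0.0055 az -0.0005 | pos [0.5319 0.1399 0.145 ] yaw now -0.0265 t 2.92 F [ 0.1 -0.6  0.5] w 0.0857
tx -0.24 ty 0.02 tz 8.40 | ax -0.0012 ay -0.0057 az -0.0003 | pos [0.5319 0.14   0.145 ] yaw now -0.0263 t 2.98 F [-0.6 -0.5  0.1] w 0.0857
tx -0.21 ty 0.02 tz 8.37 | ax -0.0012 ay -0.0053 az -0.0001 | pos [0.5317 0.1401 0.1447] yaw now -0.0261 t 3.02 F [-0.3  0.   0.6] w 0.0854
```

View pics/w3.png

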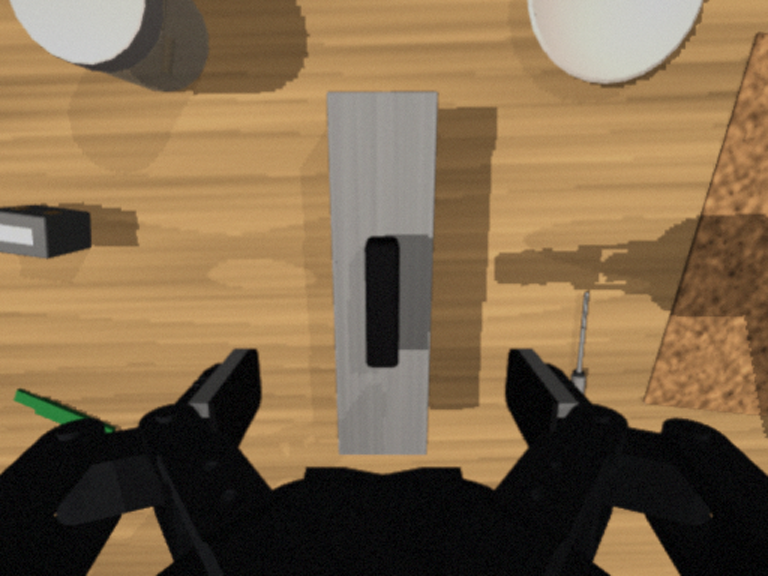

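Call:
send_rows --targets '[{"hand": -1,"tx": -0.2,"ty": 0,"tz": 5,"ax": 0,"ay": -0.005,"az": 0},{"hand": -1,"tx": -0.2,"ty": 0,"tz": 8.3,"ax": 0,"ay": -0.005,"az": 0},{"hand": -1,"tx": -0.2,"ty": 0,"tz": 8.3,"ax": 0,"ay": -0.005,"az": 0},{"hand": -1,"tx": -0.2,"ty": 0,"tz": 8.3,"ax": 0,"ay": -0.005,"az": 0},{"hand": -1,"tx": -0.2,"ty": 0,"tz": 8.3,"ax": 0,"ay": -0.005,"az": 0}]'

```text
time: 3.7
tool_pos: [0.5315, 0.1405, 0.0637]
orientation: [-3.14, 0.041, -0.006]
wrist_force: [-0.0, 0.5, 0.7]
width: 0.0852
```

```bash
python3 - <<'E'
from h import *
go([0.530,0.140,0.061],-0.026)
c=cam("wrist")
rect(c,[(328,92),(437,92),(427,454),(340,454)],.056,(0,0),1.5)
save(c,"w4",None,1.5)
E
```

```text
tx -0.15 ty 0.05 tz 0.27 | ax -0.0017 ay -0.0037 az 0.0001 | pos [0.5315 0.1405 0.0637] yaw now -0.0259 t 3.70 F [-0.   0.5  0.7] w 0.0852
centre [0.5529 0.1409 0.056 ] edges [(142.8, -1.4), (36.9, -91.5), (142.7, 178.8), (37.3, 88.6)]
```

View pics/w4.png

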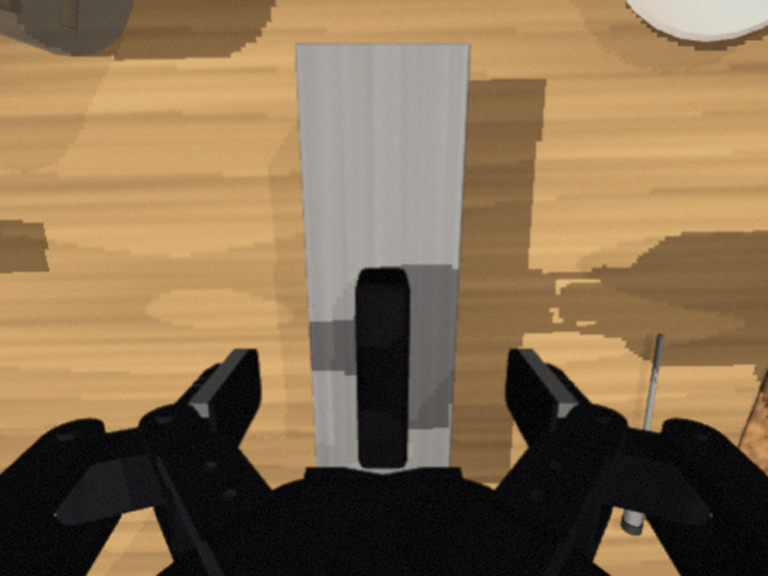

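Bar centred between the pads (383 vs 382). Close and lift.

Call:
send_rows --squeeze 90 --targets '[{"hand": 1,"tx": 0,"ty": 0,"tz": 0.2,"ax": 0,"ay": -0.004,"az": 0},{"hand": 1,"tx": 0,"ty": 0,"tz": 0.2,"ax": 0,"ay": -0.004,"az": 0},{"hand": 1,"tx": 0,"ty": 0,"tz": 0.2,"ax": 0,"ay": -0.004,"az": 0},{"hand": 1,"tx": 0,"ty": 0,"tz": 0.2,"ax": 0,"ay": -0.004,"az": 0},{"hand": 1,"tx": 0,"ty": 0,"tz": 0.2,"ax": 0,"ay": -0.004,"az": 0},{"hand": 1,"tx": 0,"ty": 0,"tz": 0.2,"ax": 0,"ay": -0.004,"az": 0}]'

```text
time: 4.5
tool_pos: [0.5313, 0.1406, 0.0617]
orientation: [-3.14, 0.04, 0.001]
wrist_force: [-0.7, 0.2, 3.2]
width: 0.0159
```

```bash
python3 - <<'E'
from h import *
go([0.530,0.140,0.061],-0.026); print(readout.sense()["moment"])
E
```

```text
tx -0.13 ty 0.06 tz 0.07 | ax -0.0018 ay 0.0007 az 0.0002 | pos [0.5313 0.1406 0.0617] yaw now -0.0258 t 4.50 F [-0.7  0.2  3.2] w 0.0159
[0.0906291  0.23165463 0.05033139]
```

Call:
send_rows --targets '[{"hand": 1,"tx": 0,"ty": 0,"tz": -0.5,"ax": 0,"ay": 0,"az": 0},{"hand": 1,"tx": 0,"ty": 0,"tz": -1.2,"ax": 0,"ay": 0,"az": 0},{"hand": 1,"tx": 0,"ty": 0,"tz": -2,"ax": 0,"ay": 0,"az": 0},{"hand": 1,"tx": 0,"ty": 0,"tz": -3,"ax": 0,"ay": 0,"az": 0},{"hand": 1,"tx": 0,"ty": 0,"tz": -4,"ax": 0,"ay": 0,"az": 0},{"hand": 1,"tx": 0,"ty": 0,"tz": -6,"ax": 0,"ay": 0,"az": 0},{"hand": 1,"tx": 0,"ty": 0,"tz": -8,"ax": 0,"ay": 0,"az": 0},{"hand": 1,"tx": 0,"ty": 0,"tz": -10,"ax": 0,"ay": 0,"az": 0},{"hand": 1,"tx": 0,"ty": 0,"tz": -10,"ax": 0,"ay": 0,"az": 0},{"hand": 1,"tx": 0,"ty": 0,"tz": -10,"ax": 0,"ay": 0,"az": 0}]'

```text
time: 5.75
tool_pos: [0.5311, 0.1403, 0.1613]
orientation: [-3.14, 0.04, 0.002]
wrist_force: [0.7, 0.1, -2.1]
width: 0.0163
```

```bash
python3 - <<'E'
from h import *
go([0.5415,-0.127,0.11],-0.136)
c=cam("side"); save(c,"s5",None,1.5)
c=cam("wrist"); save(c,"w5",None,1.5)
E
```

```text
tx 1.74 ty 26.71 tz 5.08 | ax -0.0016 ay 0.0016 az 0.1102 | pos [0.5311 0.1403 0.1613] yaw now -0.0258 t 5.75 F [ 0.7  0.1 -2.1] w 0.0163
```

View pics/s5.png

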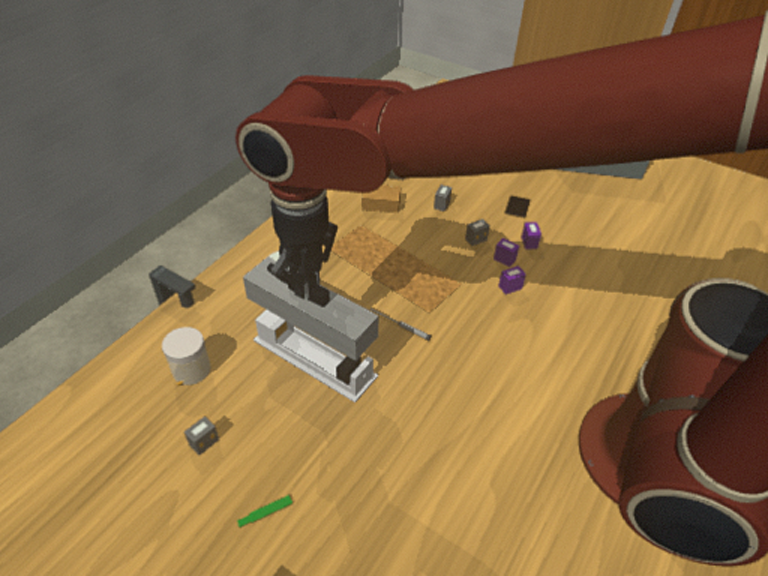

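View pics/w5.png

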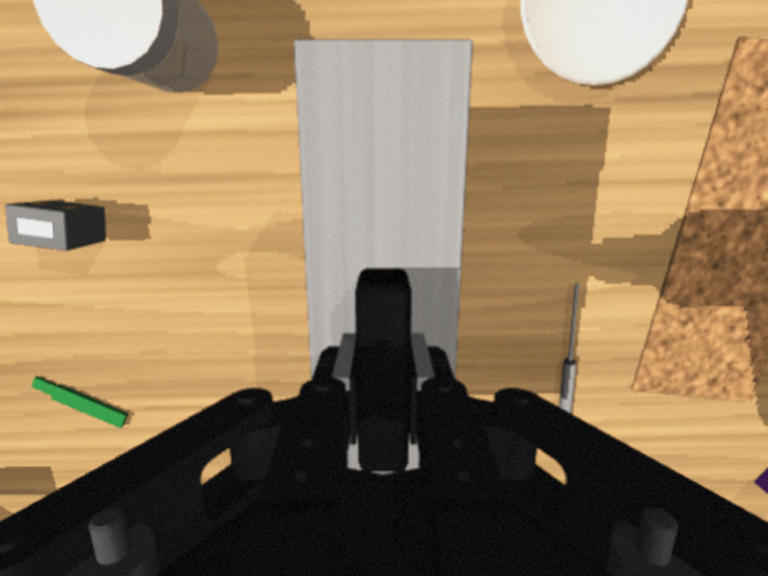

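Call:
send_rows --targets '[{"hand": 1,"tx": 0.4,"ty": 5,"tz": 0,"ax": 0,"ay": 0,"az": 0.03},{"hand": 1,"tx": 0.8,"ty": 11,"tz": 0,"ax": 0,"ay": 0,"az": 0.05},{"hand": 1,"tx": 1.2,"ty": 17,"tz": 0,"ax": 0,"ay": 0,"az": 0.08},{"hand": 1,"tx": 1.6,"ty": 22,"tz": 0,"ax": 0,"ay": 0,"az": 0.11},{"hand": 1,"tx": 1.8,"ty": 26,"tz": 2,"ax": 0,"ay": 0,"az": 0.11},{"hand": 1,"tx": 1.8,"ty": 26.7,"tz": 4,"ax": 0,"ay": 0,"az": 0.11},{"hand": 1,"tx": 1.8,"ty": 26.7,"tz": 7,"ax": 0,"ay": 0,"az": 0.11},{"hand": 1,"tx": 1.8,"ty": 26.7,"tz": 9,"ax": 0,"ay": 0,"az": 0.11},{"hand": 1,"tx": 1.8,"ty": 26.7,"tz": 9.8,"ax": 0,"ay": 0,"az": 0.11},{"hand": 1,"tx": 1.8,"ty": 26.7,"tz": 9.8,"ax": 0,"ay": 0,"az": 0.11}]'

```text
time: 7.1
tool_pos: [0.5413, -0.1264, 0.0615]
orientation: [-3.133, 0.212, 0.006]
wrist_force: [0.9, 0.2, -0.7]
width: 0.0157
```

```bash
python3 - <<'E'
from h import *
go([0.5425,-0.127,0.0577],-0.136)
c=cam("side"); save(c,"s6",(100,50,400,275),2.6)
E
```

```text
tx 0.13 ty 0.05 tz 0.38 | ax -0.0014 ay 0.0041 az 0.0010 | pos [ 0.5413 -0.1264  0.0615] yaw now -0.1350 t 7.10 F [ 0.9  0.2 -0.7] w 0.0157
```

View pics/s6.png

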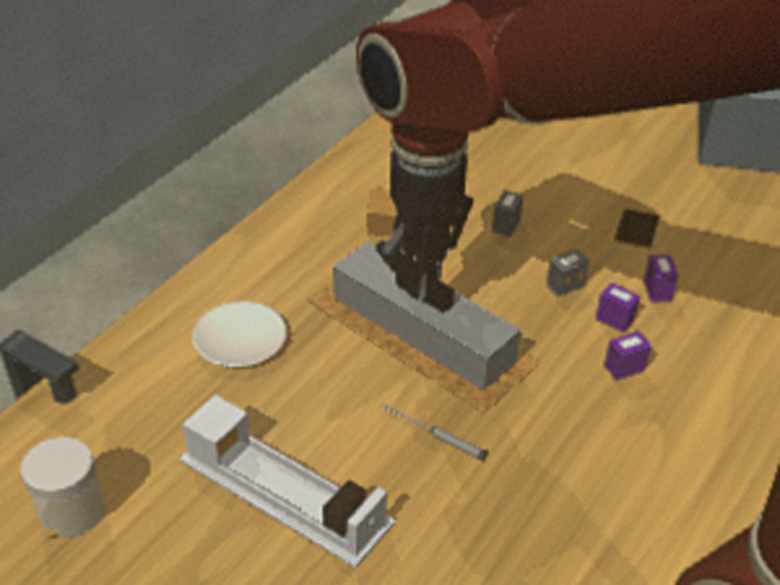

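Call:
send_rows --targets '[{"hand": 1,"tx": 0,"ty": 0,"tz": 0.4,"ax": 0,"ay": 0.004,"az": 0},{"hand": 1,"tx": 0,"ty": 0,"tz": 0.4,"ax": 0,"ay": 0.004,"az": 0},{"hand": 1,"tx": 0,"ty": 0,"tz": 0.4,"ax": 0,"ay": 0.004,"az": 0}]'

```text
time: 7.52
tool_pos: [0.5422, -0.1268, 0.0589]
orientation: [-3.134, 0.212, -0.004]
wrist_force: [0.1, -0.5, -1.5]
width: 0.0159
```

```bash
python3 - <<'E'
from h import *
go([0.5425,-0.127,0.0577],-0.136)
E
```

```text
tx 0.04 ty 0.02 tz 0.12 | ax -0.0007 ay -0.0024 az 0.0008 | pos [ 0.5422 -0.1268  0.0589] yaw now -0.1352 t 7.53 F [ 0.1 -0.5 -1.5] w 0.0159
```

Call:
send_rows --targets '[{"hand": 1,"tx": 0,"ty": 0,"tz": 0.15,"ax": 0,"ay": 0,"az": 0},{"hand": 1,"tx": 0,"ty": 0,"tz": 0.15,"ax": 0,"ay": 0,"az": 0},{"hand": 1,"tx": 0,"ty": 0,"tz": 0.15,"ax": 0,"ay": 0,"az": 0},{"hand": 1,"tx": 0,"ty": 0,"tz": 0.15,"ax": 0,"ay": 0,"az": 0}]'

```text
time: 8.02
tool_pos: [0.5425, -0.1269, 0.0578]
orientation: [-3.134, 0.212, -0.005]
wrist_force: [0.5, 0.0, -0.2]
width: 0.0159
```

```bash
python3 - <<'E'
from h import *
go([0.53,0.135,0.25],-0.026)
E
```

```text
tx -4.71 ty -25.79 tz -19.22 | ax -0.0004 ay -0.0032 az -0.1091 | pos [ 0.5425 -0.1269  0.0578] yaw now -0.1351 t 8.03 F [ 0.5  0.  -0.2] w 0.0159
```

Call:
send_rows --targets '[{"hand": 1,"tx": 0,"ty": 0,"tz": 0.05,"ax": 0,"ay": 0,"az": 0},{"hand": -1,"tx": 0,"ty": 0,"tz": 0.05,"ax": 0,"ay": 0,"az": 0},{"hand": -1,"tx": 0,"ty": 0,"tz": 0.05,"ax": 0,"ay": 0,"az": 0},{"hand": -1,"tx": 0,"ty": 0,"tz": 0.05,"ax": 0,"ay": 0,"az": 0},{"hand": -1,"tx": 0,"ty": 0,"tz": 0.05,"ax": 0,"ay": 0,"az": 0},{"hand": -1,"tx": 0,"ty": 0,"tz": -5,"ax": 0,"ay": 0,"az": 0},{"hand": -1,"tx": 0,"ty": 0,"tz": -10,"ax": 0,"ay": 0,"az": 0},{"hand": -1,"tx": -4.7,"ty": -25.8,"tz": -19.2,"ax": 0,"ay": 0,"az": -0.109},{"hand": -1,"tx": -4.7,"ty": -25.8,"tz": -19.2,"ax": 0,"ay": 0,"az": -0.109},{"hand": -1,"tx": -4.7,"ty": -25.8,"tz": -19.2,"ax": 0,"ay": 0,"az": -0.109},{"hand": -1,"tx": -4.7,"ty": -25.8,"tz": -19.2,"ax": 0,"ay": 0,"az": -0.109},{"hand": -1,"tx": -4.7,"ty": -25.8,"tz": -19.2,"ax": 0,"ay": 0,"az": -0.109},{"hand": -1,"tx": -4.7,"ty": -25.8,"tz": -19.2,"ax": 0,"ay": 0,"az": -0.109},{"hand": -1,"tx": -4.7,"ty": -25.8,"tz": -19.2,"ax": 0,"ay": 0,"az": -0.109}]'

```text
time: 9.78
tool_pos: [0.5299, 0.1344, 0.2491]
orientation: [3.141, -0.042, 0.004]
wrist_force: [-0.6, 0.1, 0.4]
width: 0.0857
```

```bash
python3 - <<'E'
from h import *
c=cam("wrist"); save(c,"w7",None,1.5); save(c,"w7t",(205,50,305,250),3)
c=cam("top"); save(c,"t7",None,1.5)
go([0.53,0.135,0.25],-0.026)
E
```

```text
tx 0.01 ty -0.11 tz -0.12 | ax 0.0002 ay -0.0017 az -0.0017 | pos [0.5299 0.1339 0.2488] yaw now -0.0277 t 9.88 F [-0.1 -1.1 -0.1] w 0.0851
```

View pics/w7.png

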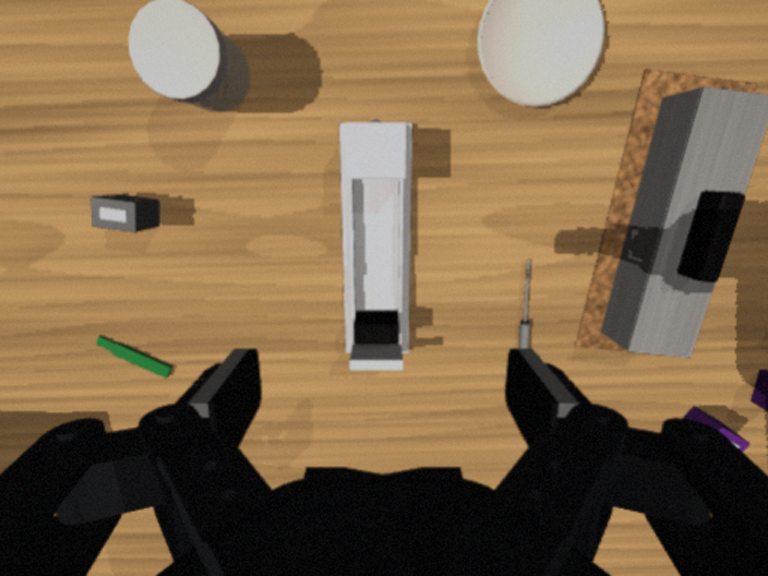

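View pics/w7t.png

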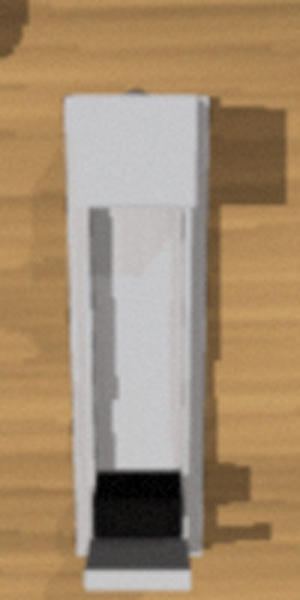

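View pics/t7.png

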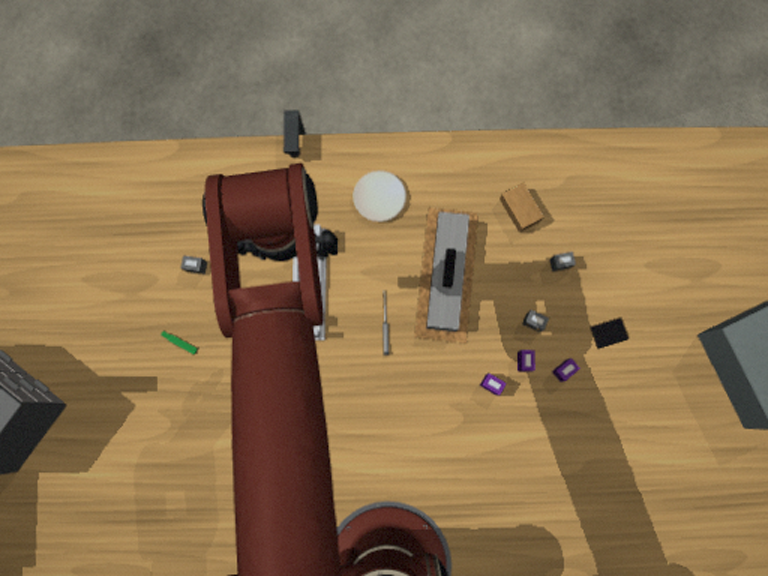

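```bash
python3 - <<'E'
from h import *
c=cam("wrist")
P=rect(c,[(66,96),(199,97),(195,206),(68,205)],.053,(205,50),3)
E=rect(c,[(86,571),(190,571),(190,590),(86,590)],.053,(205,50),3)
h=P.mean(0);e=E.mean(0);print("yaw",np.arctan2(*(h-e)[1::-1]), np.linalg.norm(h-e)) # expect .184
u=(h-e)/np.linalg.norm(h-e); print("origin", h-u*.084, e+u*.1)
F=rect(c,[(97,498),(181,498),(181,540),(93,540)],.046,(205,50),3); print((F.mean(0)-(h-u*.084))@u)
E
```

```text
centre [0.6131 0.1399 0.053 ] edges [(40.8, -2.0), (51.4, -92.0), (40.8, 177.1), (50.7, 88.0)]
centre [0.4288 0.1433 0.053 ] edges [(9.4, -2.8), (46.8, -91.6), (9.4, 179.1), (47.1, 88.4)]
yaw -0.018838353758008606 0.1843044928615092
origin [0.52907113 0.14143675 0.053     ] [0.52876669 0.14144249 0.053     ]
centre [0.4556 0.1426 0.046 ] edges [(20.4, -7.7), (37.6, -91.6), (20.3, 179.0), (40.0, 88.4)]
-0.07344570905062947
```

```bash
python3 - <<'E'
from h import *
c=cam("wrist"); save(c,"w8a",(220,75,280,125),12); save(c,"w8b",(225,195,280,250),10)
E
```

```text
(no output)
```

View pics/w8a.png

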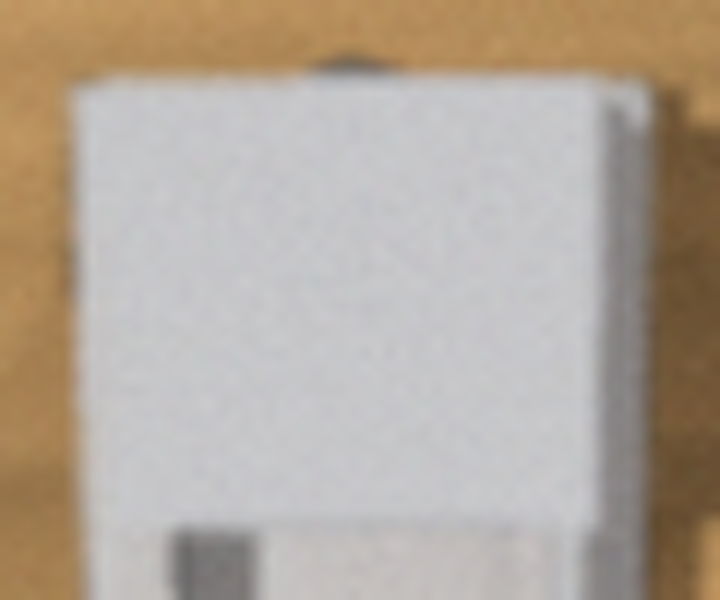

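View pics/w8b.png

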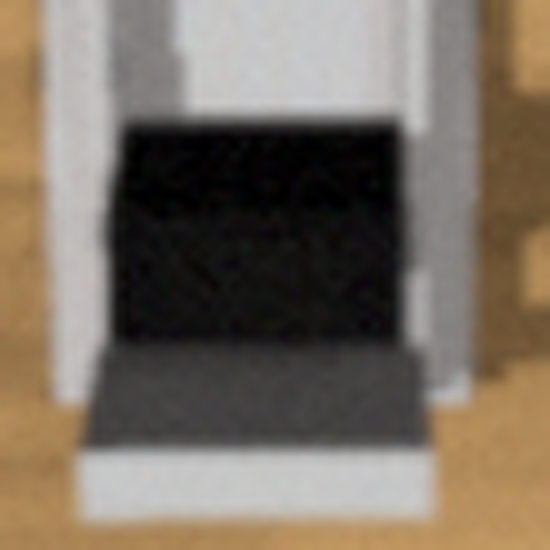

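```bash
python3 - <<'E'
from h import *
c=cam("wrist")
A=px2w(c,np.array([(602,78),(597,300),(587,525)])/12+[220,75],.053);print(A)
E=rect(c,[(78,450),(435,450),(432,518),(80,518)],.053,(225,195),10);print(E)
B=px2w(c,np.array([(435,450),(432,518)])/10+[225,195],.053).mean(0)
d=A.mean(0)-B; yaw=np.arctan2(d[1],d[0]); print("yaw right edges",yaw)
# foot plate z .006 corners
print(px2w(c,np.array([(475,0),(470,400)])/10+[225,195],.006),px2w(c,np.array([(650,90),(640,560)])/12+[220,75],.006),px2w(c,np.array([(45,50),(55,400)])/10+[225,195],.006))
F=rect(c,[(115,210),(405,210),(400,345),(112,345)],.046,(225,195),10);print(F)
E
```

```text
[[0.63368162 0.11467283 0.053     ]
 [0.61327196 0.11544116 0.053     ]
 [0.59189601 0.11673851 0.053     ]]
centre [0.429  0.1439 0.053 ] edges [(10.1, -1.3), (48.2, -91.6), (10.1, 176.8), (47.9, 88.4)]
[[0.4347492  0.16781291 0.053     ]
 [0.43341206 0.11962346 0.053     ]
 [0.42333733 0.1201824  0.053     ]
 [0.42466468 0.16803779 0.053     ]]
yaw right edges -0.02321361841942561
[[0.48275808 0.11079894 0.006     ]
 [0.41906277 0.11227565 0.006     ]] [[0.63748434 0.10684997 0.006     ]
 [0.58726416 0.10848127 0.006     ]] [[0.47683696 0.17431247 0.006     ]
 [0.4208238  0.17571772 0.006     ]]
centre [0.4561 0.1429 0.046 ] edges [(19.6, -3.8), (39.0, -91.6), (19.6, 177.0), (39.3, 88.4)]
[[0.46643756 0.1618225  0.046     ]
 [0.46535466 0.12284854 0.046     ]
 [0.4457977  0.12387988 0.046     ]
 [0.4468873  0.16312549 0.046     ]]
```

```bash
python3 - <<'E'
from h import *
go([0.569,0.361,0.145],-0.15)
E
```

```text
tx 3.25 ty -22.79 tz 10.43 | ax -0.0002 ay -0.0022 az 0.1223 | pos [0.53   0.1341 0.2492] yaw now -0.0277 t 10.03 F [0.2 0.3 0.1] w 0.0854
```

Call:
send_rows --targets '[{"hand": -1,"tx": 3.3,"ty": -22.8,"tz": 10.4,"ax": 0,"ay": 0,"az": 0.122},{"hand": -1,"tx": 3.3,"ty": -22.8,"tz": 10.4,"ax": 0,"ay": 0,"az": 0.122},{"hand": -1,"tx": 3.3,"ty": -22.8,"tz": 10.4,"ax": 0,"ay": 0,"az": 0.122},{"hand": -1,"tx": 3.3,"ty": -22.8,"tz": 10.4,"ax": 0,"ay": 0,"az": 0.122},{"hand": -1,"tx": 3.3,"ty": -22.8,"tz": 10.4,"ax": 0,"ay": 0,"az": 0.122},{"hand": -1,"tx": 3.3,"ty": -22.8,"tz": 10.4,"ax": 0,"ay": 0,"az": 0.122},{"hand": -1,"tx": 3.3,"ty": -22.8,"tz": 10.4,"ax": 0,"ay": 0,"az": 0.122}]'

```text
time: 10.9
tool_pos: [0.5705, 0.3599, 0.1469]
orientation: [-3.132, 0.237, -0.007]
wrist_force: [0.2, -0.3, -0.6]
width: 0.0853
```

```bash
python3 - <<'E'
from h import *
go([0.569,0.361,0.145],-0.15)
c=cam("wrist"); save(c,"w9",(180,130,330,240),5)
E
```

```text
tx -0.16 ty -0.09 tz 0.19 | ax -0.0013 ay -0.0042 az -0.0014 | pos [0.5705 0.3599 0.1469] yaw now -0.1514 t 10.90 F [ 0.2 -0.3 -0.6] w 0.0853
```

View pics/w9.png

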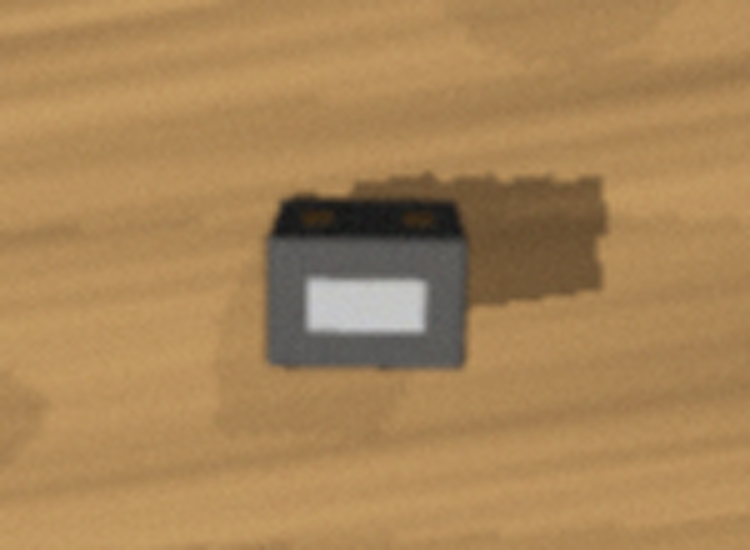

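```bash
python3 - <<'E'
from h import *
c=cam("wrist"); P=rect(c,[(267,238),(467,238),(466,366),(267,366)],.04,(180,130),5)
m=P.mean(0); go([m[0],m[1],.016],readout.sense() and -0.151)
E
```

```text
centre [0.5685 0.3632 0.04  ] edges [(25.1, -9.9), (37.4, -98.7), (25.1, 171.9), (38.2, 81.4)]
tx -0.28 ty -0.26 tz 13.09 | ax -0.0015 ay -0.0042 az -0.0004 | pos [0.5704 0.36   0.147 ] yaw now -0.1514 t 11.00 F [ 0.3 -0.2 -0.7] w 0.0852
```

Call:
send_rows --squeeze 40 --targets '[{"hand": -1,"tx": -0.3,"ty": -0.26,"tz": 6,"ax": 0,"ay": -0.004,"az": 0},{"hand": -1,"tx": -0.3,"ty": -0.26,"tz": 11,"ax": 0,"ay": -0.004,"az": 0},{"hand": -1,"tx": -0.3,"ty": -0.26,"tz": 13.1,"ax": 0,"ay": -0.004,"az": 0},{"hand": -1,"tx": -0.3,"ty": -0.26,"tz": 13.1,"ax": 0,"ay": -0.004,"az": 0},{"hand": -1,"tx": -0.3,"ty": -0.26,"tz": 13.1,"ax": 0,"ay": -0.004,"az": 0},{"hand": 1,"tx": -0.3,"ty": -0.26,"tz": 13.1,"ax": 0,"ay": -0.004,"az": 0},{"hand": 1,"tx": -0.3,"ty": -0.26,"tz": 13.1,"ax": 0,"ay": -0.004,"az": 0},{"hand": 1,"tx": -0.3,"ty": -0.26,"tz": 13.1,"ax": 0,"ay": -0.004,"az": 0},{"hand": 1,"tx": -0.3,"ty": -0.26,"tz": 13.1,"ax": 0,"ay": -0.004,"az": 0}]'

```text
time: 12.12
tool_pos: [0.5691, 0.3635, 0.0171]
orientation: [-3.13, 0.237, -0.003]
wrist_force: [0.2, -0.9, 5.5]
width: 0.0373
```

```bash
python3 - <<'E'
from h import *
c=cam("wrist"); save(c,"w10",None,1.5)
def T(x,y=0): 
    a=-0.024; return np.array([.529+x*np.cos(a)-y*np.sin(a), .1415+x*np.sin(a)+y*np.cos(a)])
print(T(.045)); go([*T(.045),.12],-.024)
E
```

```text
[0.57398704 0.1404201 ]
tx 3.86 ty 21.96 tz -10.34 | ax -0.0024 ay -0.0019 az -0.1274 | pos [0.5691 0.3635 0.0171] yaw now -0.1514 t 12.18 F [-0.5 -0.9  4.8] w 0.0375
```

View pics/w10.png

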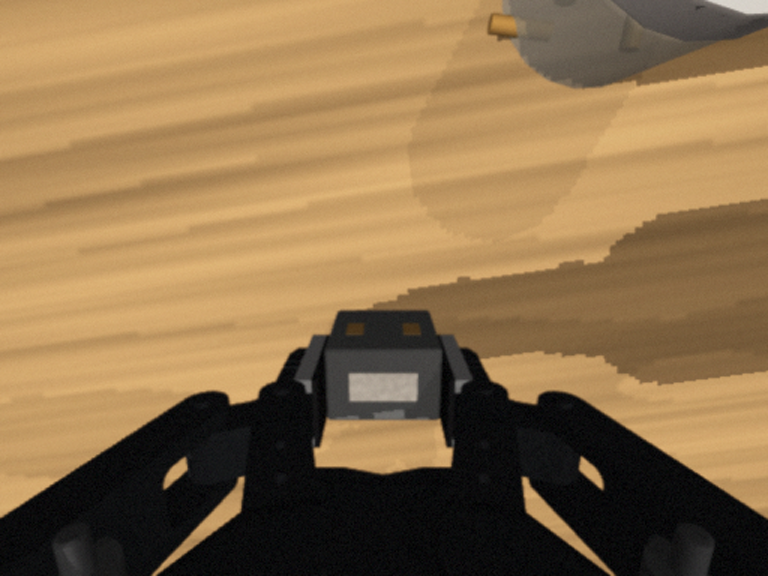

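Call:
send_rows --targets '[{"hand": 1,"tx": 0,"ty": 0,"tz": -3,"ax": 0,"ay": 0,"az": 0},{"hand": 1,"tx": 0,"ty": 0,"tz": -8,"ax": 0,"ay": 0,"az": 0},{"hand": 1,"tx": 1,"ty": 6,"tz": -10.3,"ax": 0,"ay": 0,"az": -0.06},{"hand": 1,"tx": 2,"ty": 12,"tz": -10.3,"ax": 0,"ay": 0,"az": -0.127},{"hand": 1,"tx": 3,"ty": 17,"tz": -10.3,"ax": 0,"ay": 0,"az": -0.127},{"hand": 1,"tx": 3.9,"ty": 22,"tz": -10.3,"ax": 0,"ay": 0,"az": -0.127},{"hand": 1,"tx": 3.9,"ty": 22,"tz": -10.3,"ax": 0,"ay": 0,"az": -0.127},{"hand": 1,"tx": 3.9,"ty": 22,"tz": -10.3,"ax": 0,"ay": 0,"az": -0.127},{"hand": 1,"tx": 3.9,"ty": 22,"tz": -10.3,"ax": 0,"ay": 0,"az": -0.127}]'

```text
time: 13.3
tool_pos: [0.574, 0.141, 0.1192]
orientation: [-3.139, 0.036, -0.002]
wrist_force: [-0.8, 0.3, -0.6]
width: 0.0374
```

```bash
cat >> h.py <<'E'
def T(x,y=0,a=-0.024,o=(.529,.1415)):
    return np.array([o[0]+x*np.cos(a)-y*np.sin(a), o[1]+x*np.sin(a)+y*np.cos(a)])
def inhand(c,pts,dz,k=1.5):
    # pack top corners px -> offset in tool frame; top plane dz above TCP
    s=readout.sense(); P=rect(c,pts,s["tool_pos"][2]+dz,(0,0),k); R0=R.from_rotvec(s["orientation"]).as_matrix()
    print("in-hand offset mm (tool)",(R0.T@(P.mean(0)-s["tool_pos"])*1000).round(1))
E
python3 - <<'E'
from h import *
c=cam("wrist"); save(c,"w11",None,1.5)
go([*T(.045),.022],-.024)
E
```

```text
tx -0.02 ty 0.09 tz 9.73 | ax -0.0024 ay -0.0015 az 0.0013 | pos [0.574  0.1411 0.1193] yaw now -0.0227 t 13.35 F [-0.2 -0.4 -0.7] w 0.0373
```

View pics/w11.png

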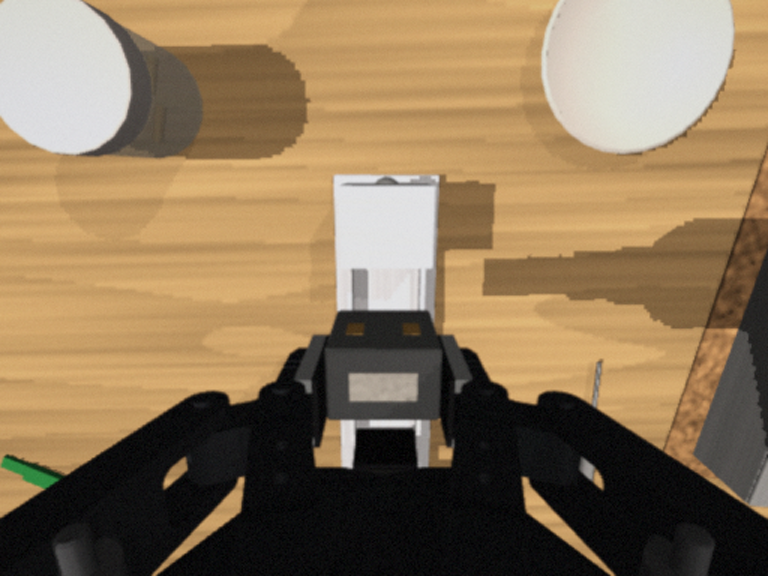

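```bash
python3 - <<'E'
from h import *
c=cam("wrist"); save(c,"w11h",(218,110,300,215),7)
inhand(c,[(327,348),(442,348),(440,417),(328,417)],.023)
print(T(.105),T(.063))
E
```

```text
centre [0.5745 0.1416 0.1424] edges [(24.8, -2.6), (36.4, -91.2), (24.8, 179.3), (37.2, 88.8)]
in-hand offset mm (tool) [  0.4  -0.6 -23. ]
[0.63396976 0.13898024] [0.59198186 0.13998815]
```

View pics/w11h.png

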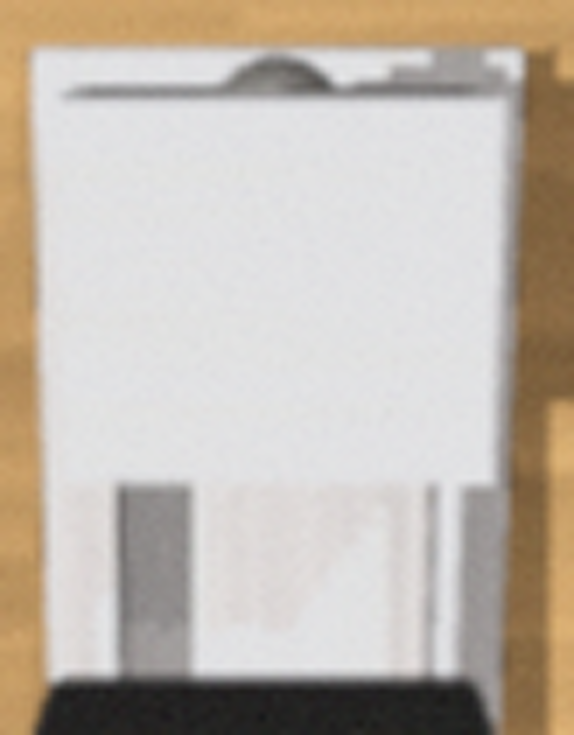

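```bash
python3 - <<'E'
from h import *
c=cam("wrist"); q=lambda p,z:px2w(c,np.array(p)/7+[218,110],z)
A=q([(32,48),(525,48)],.006); print(A,A.mean(0),T(.110))
A=q([(65,95),(507,97)],.053); print(A,A.mean(0),T(.105))
A=q([(496,485),(48,485)],.053); print(A,T(.063,-.024))
E
```

```text
[[0.6397054  0.17040314 0.006     ]
 [0.63826044 0.10665794 0.006     ]] [0.63898292 0.13853054 0.006     ] [0.63896832 0.13886025]
[[0.63492311 0.16163822 0.053     ]
 [0.63365432 0.11465633 0.053     ]] [0.63428872 0.13814728 0.053     ] [0.63396976 0.13898024]
[[0.59135279 0.11542197 0.053     ]
 [0.59246188 0.16563774 0.053     ]] [0.59140591 0.11599506]
```

Call:
send_rows --targets '[{"hand": 1,"tx": 0,"ty": 0.15,"tz": 4,"ax": 0,"ay": 0,"az": 0.001},{"hand": 1,"tx": 0,"ty": 0.15,"tz": 5.5,"ax": 0,"ay": 0,"az": 0.001},{"hand": 1,"tx": 0,"ty": 0.15,"tz": 7,"ax": 0,"ay": 0,"az": 0.001},{"hand": 1,"tx": 0,"ty": 0.15,"tz": 8,"ax": 0,"ay": 0,"az": 0.001},{"hand": 1,"tx": 0,"ty": 0.15,"tz": 9,"ax": 0,"ay": 0,"az": 0.001},{"hand": 1,"tx": 0,"ty": 0.15,"tz": 9.4,"ax": 0,"ay": 0,"az": 0.001},{"hand": 1,"tx": 0,"ty": 0.15,"tz": 9.6,"ax": 0,"ay": 0,"az": 0.001},{"hand": 1,"tx": 0,"ty": 0.15,"tz": 9.6,"ax": 0,"ay": 0,"az": 0.001}]'

```text
time: 14.45
tool_pos: [0.5745, 0.1397, 0.0238]
orientation: [-3.139, 0.037, -0.004]
wrist_force: [-0.2, -0.0, -0.8]
width: 0.0371
```

```bash
python3 - <<'E'
from h import *
c=cam("wrist"); save(c,"w12",None,1.5)
c=cam("side"); save(c,"s12",(100,150,300,290),3.9)
go([*T(.045),.12],-.024)
E
```

```text
tx -0.04 ty -0.10 tz -9.61 | ax -0.0024 ay -0.0026 az 0.0001 | pos [0.5746 0.1397 0.0239] yaw now -0.0239 t 14.55 F [ 0.9  0.3 -0.9] w 0.0367
```

View pics/w12.png

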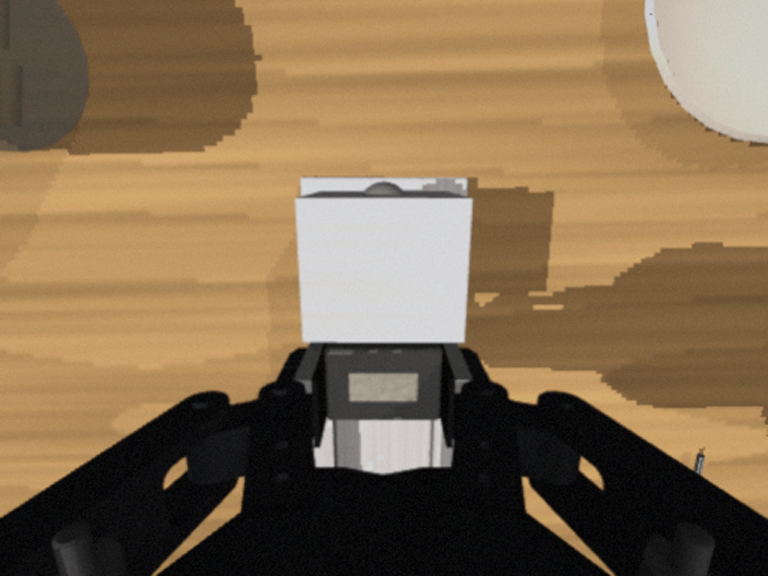

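View pics/s12.png

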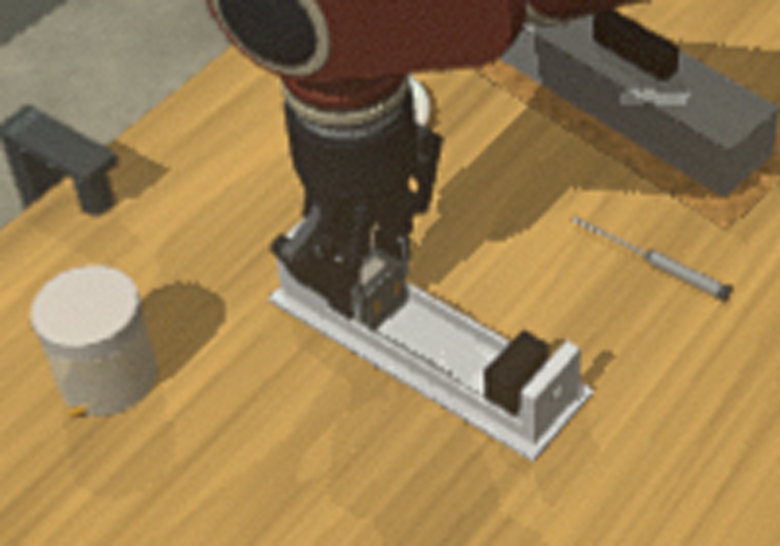

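Call:
send_rows --targets '[{"hand": -1,"tx": 0,"ty": 0,"tz": 0,"ax": 0,"ay": 0,"az": 0},{"hand": -1,"tx": 0,"ty": 0,"tz": 0,"ax": 0,"ay": 0,"az": 0},{"hand": -1,"tx": 0,"ty": 0,"tz": 0,"ax": 0,"ay": 0,"az": 0},{"hand": -1,"tx": 0,"ty": 0,"tz": -5,"ax": 0,"ay": 0,"az": 0},{"hand": -1,"tx": 0,"ty": 0,"tz": -11,"ax": 0,"ay": 0,"az": 0},{"hand": -1,"tx": 0,"ty": 0,"tz": -11,"ax": 0,"ay": 0,"az": 0}]'

```text
time: 15.3
tool_pos: [0.5787, 0.14, 0.1412]
orientation: [-3.137, 0.037, -0.024]
wrist_force: [-0.4, -0.3, -0.0]
width: 0.0856
```

```bash
python3 - <<'E'
from h import *
c=cam("wrist"); save(c,"w13",None,1.5)
go([.50,-.31,.25],0)
E
```

```text
tx -6.48 ty 45.10 tz -11.44 | ax -0.0032 ay -0.0094 az -0.0238 | pos [0.5766 0.1397 0.1377] yaw now -0.0238 t 15.35 F [-0.3 -0.2 -0.4] w 0.0856
```

View pics/w13.png

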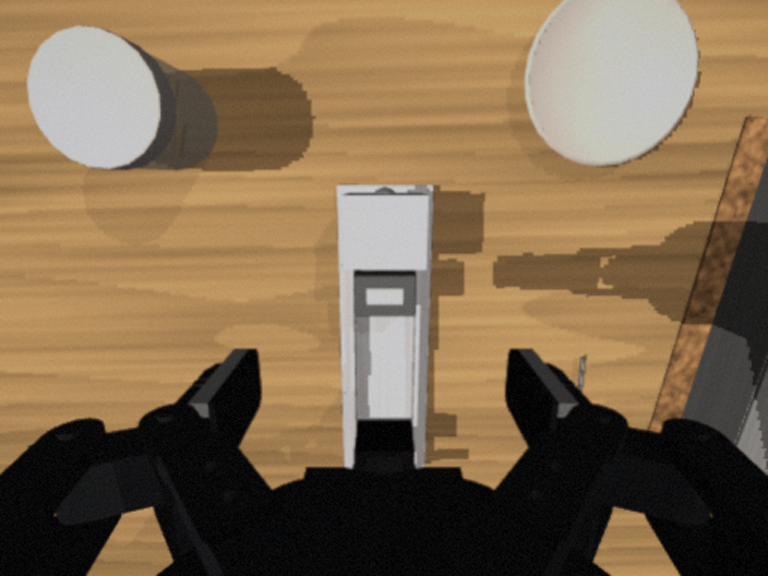

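Pack 1 stands in the channel below the hood mouth, square. On to the other packs.

Call:
send_rows --targets '[{"hand": -1,"tx": 0,"ty": 0,"tz": -6,"ax": 0,"ay": 0,"az": 0},{"hand": -1,"tx": -6.5,"ty": 45.1,"tz": -11.4,"ax": 0,"ay": 0,"az": -0.024},{"hand": -1,"tx": -6.5,"ty": 45.1,"tz": -11.4,"ax": 0,"ay": 0,"az": -0.024},{"hand": -1,"tx": -6.5,"ty": 45.1,"tz": -11.4,"ax": 0,"ay": 0,"az": -0.024},{"hand": -1,"tx": -6.5,"ty": 45.1,"tz": -11.4,"ax": 0,"ay": 0,"az": -0.024},{"hand": -1,"tx": -6.5,"ty": 45.1,"tz": -11.4,"ax": 0,"ay": 0,"az": -0.024},{"hand": -1,"tx": -6.5,"ty": 45.1,"tz": -11.4,"ax": 0,"ay": 0,"az": -0.024},{"hand": -1,"tx": -6.5,"ty": 45.1,"tz": -11.4,"ax": 0,"ay": 0,"az": -0.024},{"hand": -1,"tx": -6.5,"ty": 45.1,"tz": -11.4,"ax": 0,"ay": 0,"az": -0.024},{"hand": -1,"tx": -6.5,"ty": 45.1,"tz": -11.4,"ax": 0,"ay": 0,"az": -0.024},{"hand": -1,"tx": -6.5,"ty": 45.1,"tz": -11.4,"ax": 0,"ay": 0,"az": -0.024}]'

```text
time: 16.73
tool_pos: [0.4998, -0.3084, 0.2483]
orientation: [-3.137, -0.002, -0.013]
wrist_force: [-0.2, 1.1, -1.2]
width: 0.0856
```

```bash
python3 - <<'E'
from h import *
go([.50,-.31,.25],0)
c=cam("wrist"); save(c,"w14",None,1.5)
E
```

```text
tx 0.02 ty 0.15 tz -0.17 | ax -0.0050 ay -0.0081 az 0.0015 | pos [ 0.4998 -0.3084  0.2483] yaw now 0.0015 t 16.73 F [-0.2  1.1 -1.2] w 0.0856
```

View pics/w14.png

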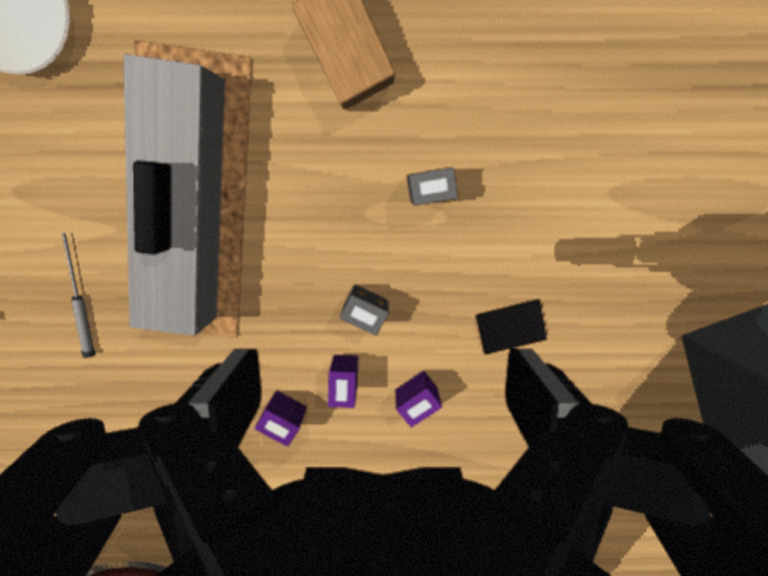

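```bash
python3 - <<'E'
from h import *
c=cam("wrist"); save(c,"w14c",(220,105,315,230),5.5)
print(px2w(c,[(365/1.5,316/1.5),(433/1.5,187/1.5)],.04))
E
```

```text
[[ 0.44272893 -0.29036266  0.04      ]
 [ 0.55649497 -0.34807765  0.04      ]]
```

View pics/w14c.png

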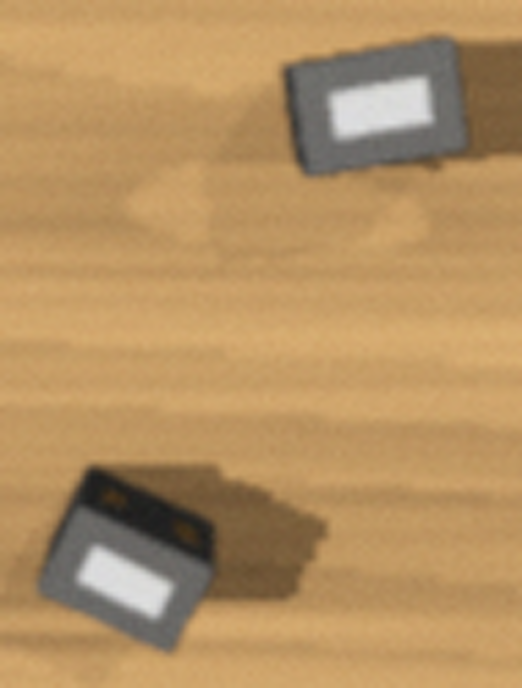

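```bash
python3 - <<'E'
from h import *
c=cam("wrist")
rect(c,[(72,505),(214,560),(178,650),(38,585)],.04,(220,105),5.5)
rect(c,[(285,67),(455,40),(467,150),(306,175)],.04,(220,105),5.5)
go([.443,-.290,.145],-.41)
E
```

```text
centre [ 0.4443 -0.2899  0.04  ] edges [(22.4, -23.1), (37.4, -111.9), (25.3, 159.5), (38.6, 63.8)]
centre [ 0.5566 -0.3483  0.04  ] edges [(24.6, 12.3), (38.6, -81.1), (24.6, -170.9), (37.2, 98.9)]
tx -5.80 ty -1.81 tz 10.37 | ax -0.0056 ay -0.0081 az 0.4123 | pos [ 0.5002 -0.3084  0.2491] yaw now 0.0023 t 16.88 F [ 0.2 -0.1 -0.3] w 0.0858
```

Call:
send_rows --targets '[{"hand": -1,"tx": -5.7,"ty": -1.8,"tz": 10.4,"ax": -0.005,"ay": -0.008,"az": 0.4},{"hand": -1,"tx": -5.7,"ty": -1.8,"tz": 10.4,"ax": -0.005,"ay": -0.008,"az": 0.4},{"hand": -1,"tx": -5.7,"ty": -1.8,"tz": 10.4,"ax": -0.005,"ay": -0.008,"az": 0.4},{"hand": -1,"tx": -5.7,"ty": -1.8,"tz": 10.4,"ax": -0.005,"ay": -0.008,"az": 0.4},{"hand": -1,"tx": -5.7,"ty": -1.8,"tz": 10.4,"ax": -0.005,"ay": -0.008,"az": 0.4},{"hand": -1,"tx": -5.7,"ty": -1.8,"tz": 10.4,"ax": -0.005,"ay": -0.008,"az": 0.4}]'

```text
time: 17.62
tool_pos: [0.446, -0.2915, 0.1476]
orientation: [3.078, -0.619, 0.007]
wrist_force: [0.7, 0.3, 0.3]
width: 0.085
```

```bash
python3 - <<'E'
from h import *
c=cam("wrist"); save(c,"w15",(180,130,330,240),5)
go([.443,-.290,.145],-.41)
E
```

```text
tx -0.28 ty -0.02 tz 0.19 | ax 0.0006 ay -0.0035 az 0.0131 | pos [ 0.4455 -0.2912  0.1469] yaw now -0.3969 t 17.68 F [ 0.1  0.5 -0.1] w 0.0851
```

View pics/w15.png

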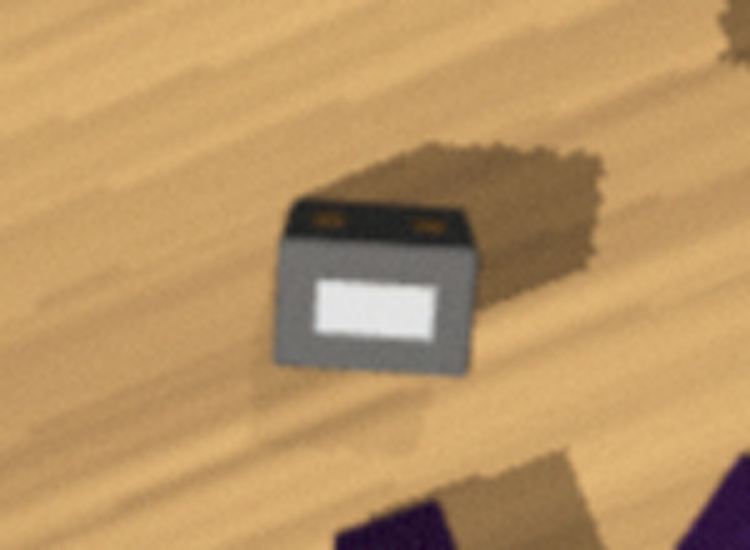

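```bash
python3 - <<'E'
from h import *
c=cam("wrist")
m=rect(c,[(283,237),(477,247),(468,375),(274,365)],.04,(180,130),5).mean(0)
go([m[0],m[1],.017],-.44)
E
```

```text
centre [ 0.4426 -0.2891  0.04  ] edges [(25.2, -27.7), (36.4, -115.8), (25.2, 154.4), (37.3, 64.2)]
tx -0.33 ty -0.08 tz 12.92 | ax 0.0002 ay -0.0025 az 0.0429 | pos [ 0.4451 -0.2909  0.1462] yaw now -0.3971 t 17.73 F [-0.4 -0.2 -0.5] w 0.0858
```

Call:
send_rows --squeeze 40 --targets '[{"hand": -1,"tx": -0.3,"ty": -0.08,"tz": 6,"ax": 0,"ay": -0.002,"az": 0.055},{"hand": -1,"tx": -0.3,"ty": -0.08,"tz": 11,"ax": 0,"ay": -0.002,"az": 0.055},{"hand": -1,"tx": -0.3,"ty": -0.08,"tz": 12.9,"ax": 0,"ay": -0.002,"az": 0.055},{"hand": -1,"tx": -0.3,"ty": -0.08,"tz": 12.9,"ax": 0,"ay": -0.002,"az": 0.055},{"hand": -1,"tx": -0.3,"ty": -0.08,"tz": 12.9,"ax": 0,"ay": -0.002,"az": 0.055},{"hand": 1,"tx": -0.3,"ty": -0.08,"tz": 12.9,"ax": 0,"ay": -0.002,"az": 0.055},{"hand": 1,"tx": -0.3,"ty": -0.08,"tz": 12.9,"ax": 0,"ay": -0.002,"az": 0.055},{"hand": 1,"tx": -0.3,"ty": -0.08,"tz": 12.9,"ax": 0,"ay": -0.002,"az": 0.055},{"hand": 1,"tx": -0.3,"ty": -0.08,"tz": 12.9,"ax": 0,"ay": -0.002,"az": 0.055}]'

```text
time: 18.85
tool_pos: [0.4436, -0.2897, 0.0183]
orientation: [3.061, -0.704, 0.003]
wrist_force: [0.0, 0.5, 5.5]
width: 0.037
```

```bash
python3 - <<'E'
from h import *
go([*T(.012),.17],-.024)
c=cam("wrist"); save(c,"w16",None,1.5)
E
```

```text
tx -10.03 ty -43.01 tz -15.22 | ax 0.0010 ay -0.0020 az -0.4281 | pos [ 0.4436 -0.2897  0.0183] yaw now -0.4521 t 18.85 F [0.  0.5 5.5] w 0.0370
```

View pics/w16.png

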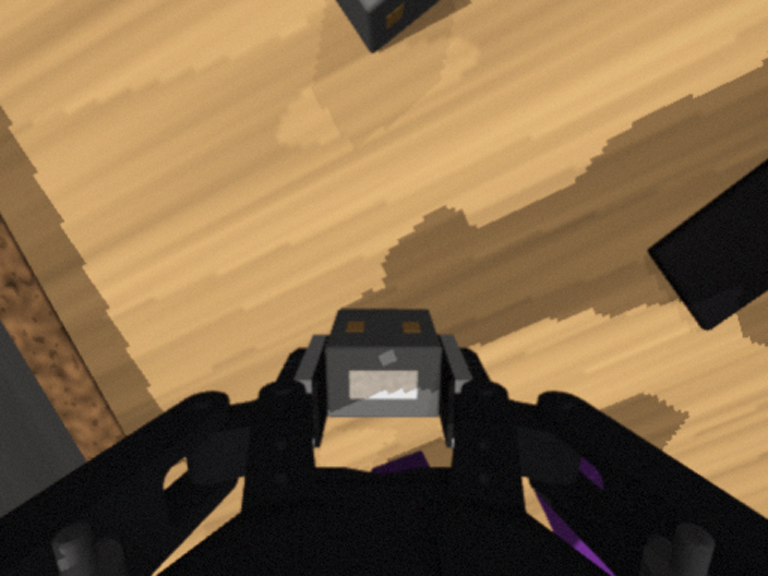

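Call:
send_rows --targets '[{"hand": 1,"tx": 0,"ty": 0,"tz": -5,"ax": 0,"ay": 0,"az": 0},{"hand": 1,"tx": 0,"ty": 0,"tz": -11,"ax": 0,"ay": 0,"az": 0},{"hand": 1,"tx": -10,"ty": -43,"tz": -15.2,"ax": 0,"ay": 0,"az": -0.43},{"hand": 1,"tx": -10,"ty": -43,"tz": -15.2,"ax": 0,"ay": 0,"az": -0.43},{"hand": 1,"tx": -10,"ty": -43,"tz": -15.2,"ax": 0,"ay": 0,"az": -0.43},{"hand": 1,"tx": -10,"ty": -43,"tz": -15.2,"ax": 0,"ay": 0,"az": -0.43},{"hand": 1,"tx": -10,"ty": -43,"tz": -15.2,"ax": 0,"ay": 0,"az": -0.43},{"hand": 1,"tx": -10,"ty": -43,"tz": -15.2,"ax": 0,"ay": 0,"az": -0.43},{"hand": 1,"tx": -10,"ty": -43,"tz": -15.2,"ax": 0,"ay": 0,"az": -0.43},{"hand": 1,"tx": -10,"ty": -43,"tz": -15.2,"ax": 0,"ay": 0,"az": -0.43},{"hand": 1,"tx": -10,"ty": -43,"tz": -15.2,"ax": 0,"ay": 0,"az": -0.43},{"hand": 1,"tx": -10,"ty": -43,"tz": -15.2,"ax": 0,"ay": 0,"az": -0.43}]'

```text
time: 20.4
tool_pos: [0.5407, 0.1397, 0.1691]
orientation: [3.139, -0.037, 0.001]
wrist_force: [0.3, 0.5, -1.2]
width: 0.0374
```

```bash
python3 - <<'E'
from h import *
c=cam("wrist"); save(c,"w17",None,1.5)
inhand(c,[(327,348),(442,348),(440,417),(328,417)],.022)
go([*T(.012),.024],-.024)
E
```

```text
centre [0.5407 0.1403 0.1912] edges [(25.0, -2.6), (36.7, -91.4), (25.0, 179.3), (37.5, 88.6)]
in-hand offset mm (tool) [ -0.2  -0.7 -22. ]
tx -0.00 ty -0.19 tz 14.52 | ax 0.0018 ay -0.0007 az -0.0001 | pos [0.5409 0.1396 0.1692] yaw now -0.0241 t 20.45 F [-0.9 -0.  -0.1] w 0.0374
```

View pics/w17.png

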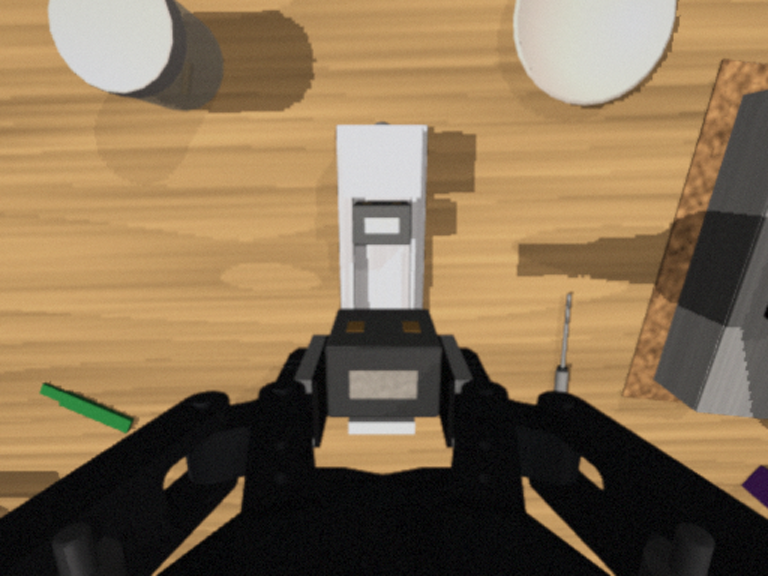

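Call:
send_rows --targets '[{"hand": 1,"tx": 0,"ty": -0.1,"tz": 5,"ax": 0,"ay": 0,"az": 0},{"hand": 1,"tx": 0,"ty": -0.1,"tz": 9,"ax": 0,"ay": 0,"az": 0},{"hand": 1,"tx": 0,"ty": -0.1,"tz": 10.5,"ax": 0,"ay": 0,"az": 0},{"hand": 1,"tx": 0,"ty": -0.1,"tz": 12,"ax": 0,"ay": 0,"az": 0},{"hand": 1,"tx": 0,"ty": -0.1,"tz": 13.3,"ax": 0,"ay": 0,"az": 0},{"hand": 1,"tx": 0,"ty": -0.1,"tz": 14,"ax": 0,"ay": 0,"az": 0},{"hand": 1,"tx": 0,"ty": -0.1,"tz": 14.4,"ax": 0,"ay": 0,"az": 0},{"hand": 1,"tx": 0,"ty": -0.1,"tz": 14.4,"ax": 0,"ay": 0,"az": 0},{"hand": 1,"tx": 0,"ty": -0.1,"tz": 14.4,"ax": 0,"ay": 0,"az": 0}]'

```text
time: 21.58
tool_pos: [0.5414, 0.1404, 0.0258]
orientation: [3.14, -0.038, 0.003]
wrist_force: [-0.1, -0.5, -0.7]
width: 0.0373
```

```bash
python3 - <<'E'
from h import *
c=cam("wrist"); save(c,"w18",None,1.5)
go([*T(.012),.17],-.024)
E
```

```text
tx -0.02 ty -0.05 tz -14.42 | ax 0.0017 ay -0.0017 az 0.0000 | pos [0.5414 0.1404 0.0258] yaw now -0.0240 t 21.62 F [-0.5  0.3 -0.5] w 0.0373
```

View pics/w18.png

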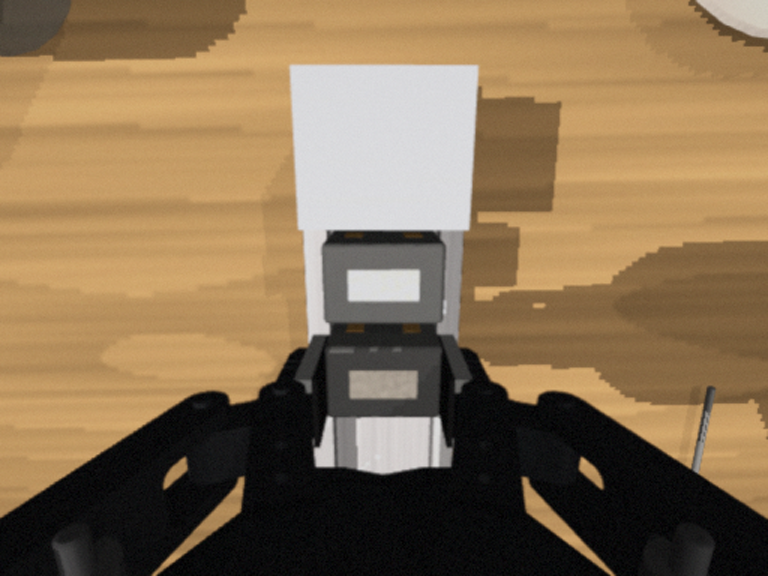

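Call:
send_rows --targets '[{"hand": 1,"tx": 0,"ty": 0,"tz": 0.15,"ax": 0,"ay": 0,"az": 0},{"hand": 1,"tx": 0,"ty": 0,"tz": 0.15,"ax": 0,"ay": 0,"az": 0},{"hand": -1,"tx": 0,"ty": 0,"tz": 0.15,"ax": 0,"ay": 0,"az": 0},{"hand": -1,"tx": 0,"ty": 0,"tz": 0.15,"ax": 0,"ay": 0,"az": 0},{"hand": -1,"tx": 0,"ty": 0,"tz": 0.15,"ax": 0,"ay": 0,"az": 0},{"hand": -1,"tx": 0,"ty": 0,"tz": -6,"ax": 0,"ay": 0,"az": 0},{"hand": -1,"tx": 0,"ty": 0,"tz": -12,"ax": 0,"ay": 0,"az": 0},{"hand": -1,"tx": 0,"ty": 0,"tz": -17,"ax": 0,"ay": 0,"az": 0},{"hand": -1,"tx": 0,"ty": 0,"tz": -17,"ax": 0,"ay": 0,"az": 0}]'

```text
time: 22.75
tool_pos: [0.5444, 0.1412, 0.2023]
orientation: [3.141, -0.038, 0.02]
wrist_force: [0.2, -0.3, -0.9]
width: 0.0856
```

```bash
python3 - <<'E'
from h import *
c=cam("wrist"); save(c,"w19",None,1.5)
c=cam("top"); save(c,"t19",(250,100,450,300),3)
go([.556,-.348,.145],.165)
E
```

```text
tx 2.63 ty 48.82 tz 5.20 | ax 0.0018 ay -0.0026 az -0.1890 | pos [0.5413 0.1407 0.1962] yaw now -0.0240 t 22.85 F [ 0.5  0.1 -1.2] w 0.0852
```

View pics/w19.png

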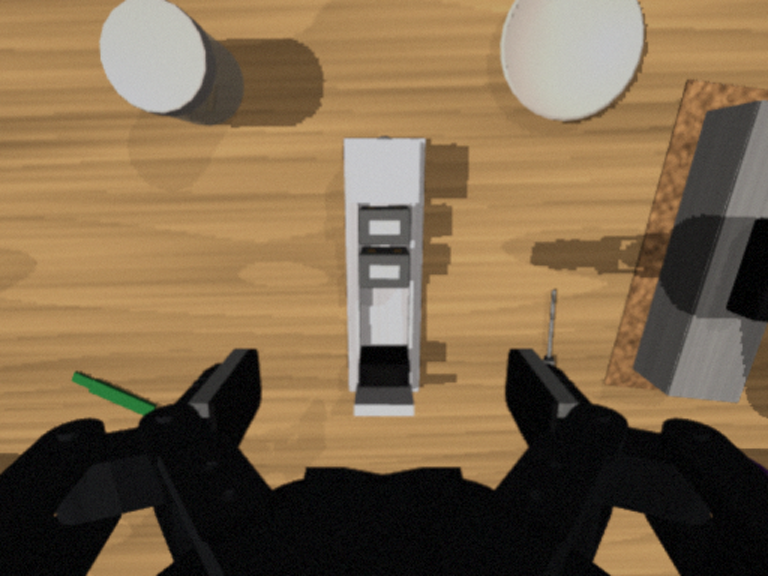

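View pics/t19.png

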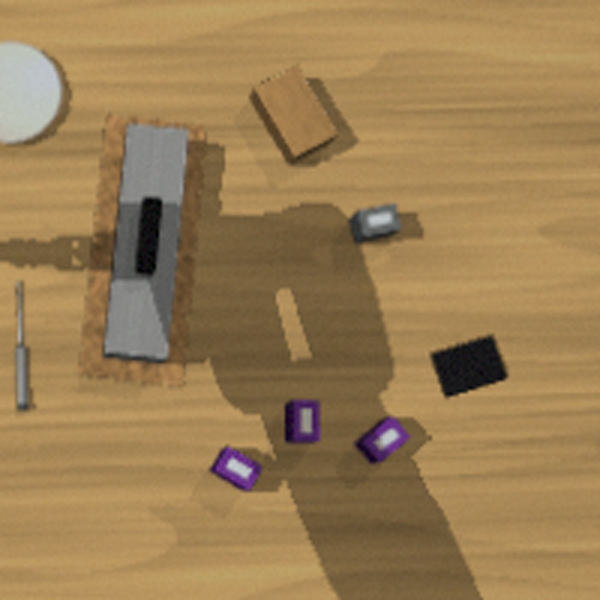

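Call:
send_rows --targets '[{"hand": -1,"tx": 2.6,"ty": 40,"tz": 0,"ax": 0,"ay": 0,"az": -0.189},{"hand": -1,"tx": 2.6,"ty": 40,"tz": 0,"ax": 0,"ay": 0,"az": -0.189},{"hand": -1,"tx": 2.6,"ty": 48.8,"tz": 0,"ax": 0,"ay": 0,"az": -0.189},{"hand": -1,"tx": 2.6,"ty": 48.8,"tz": 0,"ax": 0,"ay": 0,"az": -0.189},{"hand": -1,"tx": 2.6,"ty": 48.8,"tz": 0,"ax": 0,"ay": 0,"az": -0.189},{"hand": -1,"tx": 2.6,"ty": 48.8,"tz": 0,"ax": 0,"ay": 0,"az": -0.189},{"hand": -1,"tx": 2.6,"ty": 48.8,"tz": 5,"ax": 0,"ay": 0,"az": -0.189},{"hand": -1,"tx": 2.6,"ty": 48.8,"tz": 5,"ax": 0,"ay": 0,"az": -0.189},{"hand": -1,"tx": 2.6,"ty": 48.8,"tz": 5,"ax": 0,"ay": 0,"az": -0.189},{"hand": -1,"tx": 2.6,"ty": 48.8,"tz": 5,"ax": 0,"ay": 0,"az": -0.189}]'

```text
time: 24.1
tool_pos: [0.5546, -0.3471, 0.1444]
orientation: [-3.129, -0.258, 0.001]
wrist_force: [0.4, -0.2, 1.0]
width: 0.0852
```

```bash
python3 - <<'E'
from h import *
c=cam("wrist"); save(c,"w20",(180,130,330,240),5)
go([.556,-.348,.145],.165)
E
```

```text
tx 0.05 ty 0.13 tz 0.07 | ax -0.0000 ay -0.0011 az 0.0004 | pos [ 0.5553 -0.3468  0.1457] yaw now 0.1654 t 24.15 F [ 0.  -0.2  0.1] w 0.0859
```

View pics/w20.png

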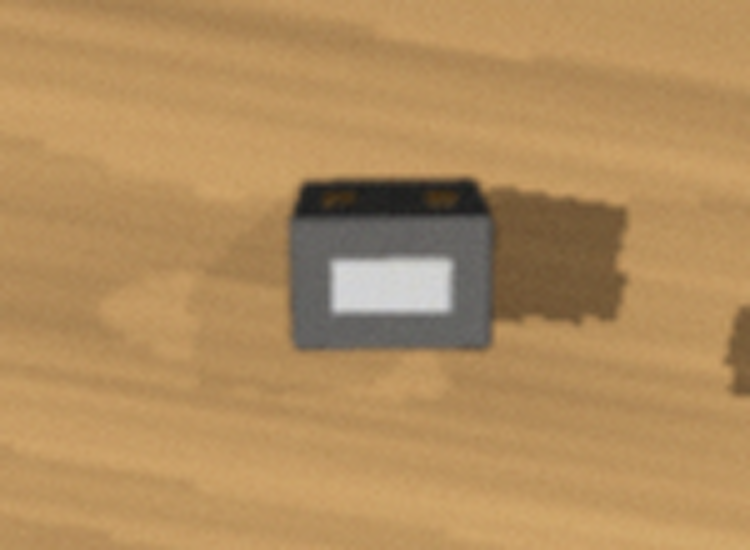

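```bash
python3 - <<'E'
from h import *
c=cam("wrist")
m=rect(c,[(293,219),(493,217),(491,347),(293,349)],.04,(180,130),5).mean(0)
go([m[0],m[1],.017],.172)
E
```

```text
centre [ 0.5573 -0.3485  0.04  ] edges [(25.2, 8.6), (37.1, -79.9), (25.2, -170.1), (37.7, 100.1)]
tx 0.09 ty 0.20 tz 12.97 | ax 0.0012 ay -0.0021 az -0.0059 | pos [ 0.5558 -0.3466  0.1467] yaw now 0.1661 t 24.20 F [0.1 0.1 0.6] w 0.0851
```

Call:
send_rows --squeeze 40 --targets '[{"hand": -1,"tx": 0.1,"ty": 0.2,"tz": 6,"ax": 0,"ay": -0.002,"az": -0.006},{"hand": -1,"tx": 0.1,"ty": 0.2,"tz": 11,"ax": 0,"ay": -0.002,"az": -0.006},{"hand": -1,"tx": 0.1,"ty": 0.2,"tz": 13,"ax": 0,"ay": -0.002,"az": -0.006},{"hand": -1,"tx": 0.1,"ty": 0.2,"tz": 13,"ax": 0,"ay": -0.002,"az": -0.006},{"hand": -1,"tx": 0.1,"ty": 0.2,"tz": 13,"ax": 0,"ay": -0.002,"az": -0.006},{"hand": 1,"tx": 0.1,"ty": 0.2,"tz": 13,"ax": 0,"ay": -0.002,"az": -0.006},{"hand": 1,"tx": 0.1,"ty": 0.2,"tz": 13,"ax": 0,"ay": -0.002,"az": -0.006},{"hand": 1,"tx": 0.1,"ty": 0.2,"tz": 13,"ax": 0,"ay": -0.002,"az": -0.006},{"hand": 1,"tx": 0.1,"ty": 0.2,"tz": 13,"ax": 0,"ay": -0.002,"az": -0.006}]'

```text
time: 25.32
tool_pos: [0.558, -0.3491, 0.0178]
orientation: [3.128, 0.27, 0.002]
wrist_force: [0.5, 0.1, 3.9]
width: 0.0374
```

```bash
python3 - <<'E'
from h import *
go([*T(-.022),.17],-.024)
E
```

```text
tx 3.41 ty -49.22 tz -15.34 | ax 0.0023 ay -0.0014 az 0.1960 | pos [ 0.558  -0.3491  0.0178] yaw now 0.1720 t 25.32 F [0.5 0.1 3.9] w 0.0374
```

Call:
send_rows --targets '[{"hand": 1,"tx": 0,"ty": 0,"tz": -5,"ax": 0,"ay": 0,"az": 0},{"hand": 1,"tx": 0,"ty": 0,"tz": -11,"ax": 0,"ay": 0,"az": 0},{"hand": 1,"tx": 0,"ty": 0,"tz": -15.3,"ax": 0,"ay": 0,"az": 0},{"hand": 1,"tx": 3.4,"ty": -49.2,"tz": -15.3,"ax": 0,"ay": 0,"az": 0.196},{"hand": 1,"tx": 3.4,"ty": -49.2,"tz": -15.3,"ax": 0,"ay": 0,"az": 0.196},{"hand": 1,"tx": 3.4,"ty": -49.2,"tz": -15.3,"ax": 0,"ay": 0,"az": 0.196},{"hand": 1,"tx": 3.4,"ty": -49.2,"tz": -15.3,"ax": 0,"ay": 0,"az": 0.196},{"hand": 1,"tx": 3.4,"ty": -49.2,"tz": -15.3,"ax": 0,"ay": 0,"az": 0.196},{"hand": 1,"tx": 3.4,"ty": -49.2,"tz": -15.3,"ax": 0,"ay": 0,"az": 0.196},{"hand": 1,"tx": 3.4,"ty": -49.2,"tz": -15.3,"ax": 0,"ay": 0,"az": 0.196},{"hand": 1,"tx": 3.4,"ty": -49.2,"tz": -15.3,"ax": 0,"ay": 0,"az": 0.196},{"hand": 1,"tx": 3.4,"ty": -49.2,"tz": -15.3,"ax": 0,"ay": 0,"az": 0.196},{"hand": 1,"tx": 3.4,"ty": -49.2,"tz": -15.3,"ax": 0,"ay": 0,"az": 0.196},{"hand": 1,"tx": 3.4,"ty": -49.2,"tz": -15.3,"ax": 0,"ay": 0,"az": 0.196}]'

```text
time: 27.08
tool_pos: [0.5071, 0.1406, 0.1693]
orientation: [3.139, -0.041, 0.002]
wrist_force: [0.1, -0.1, -0.6]
width: 0.0368
```

```bash
python3 - <<'E'
from h import *
c=cam("wrist"); save(c,"w21",None,1.5)
inhand(c,[(327,348),(442,348),(440,417),(328,417)],.022)
go([*T(-.022),.0240],-.024)
E
```

```text
centre [0.507  0.1412 0.1914] edges [(25.0, -2.8), (36.7, -91.5), (25.0, 179.2), (37.5, 88.4)]
in-hand offset mm (tool) [ -0.2  -0.6 -22. ]
tx -0.04 ty -0.18 tz 14.54 | ax 0.0024 ay -0.0013 az -0.0020 | pos [0.5072 0.1406 0.1694] yaw now -0.0260 t 27.12 F [-0.7  0.5 -0.3] w 0.0377
```

View pics/w21.png

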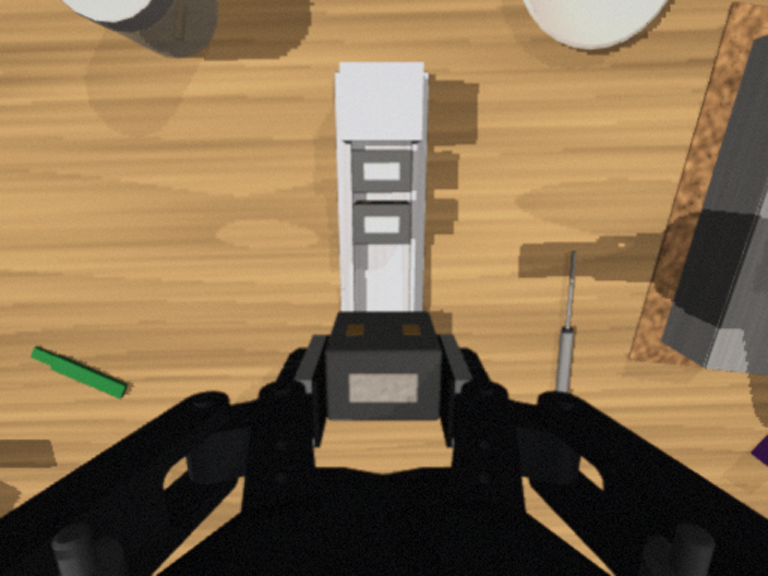

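Call:
send_rows --targets '[{"hand": 1,"tx": 0,"ty": -0.12,"tz": 5,"ax": 0,"ay": 0,"az": -0.002},{"hand": 1,"tx": 0,"ty": -0.12,"tz": 9,"ax": 0,"ay": 0,"az": -0.002},{"hand": 1,"tx": 0,"ty": -0.12,"tz": 10.5,"ax": 0,"ay": 0,"az": -0.002},{"hand": 1,"tx": 0,"ty": -0.12,"tz": 12,"ax": 0,"ay": 0,"az": -0.002},{"hand": 1,"tx": 0,"ty": -0.12,"tz": 13.3,"ax": 0,"ay": 0,"az": -0.002},{"hand": 1,"tx": 0,"ty": -0.12,"tz": 14,"ax": 0,"ay": 0,"az": -0.002},{"hand": 1,"tx": 0,"ty": -0.12,"tz": 14.5,"ax": 0,"ay": 0,"az": -0.002},{"hand": 1,"tx": 0,"ty": -0.12,"tz": 14.5,"ax": 0,"ay": 0,"az": -0.002},{"hand": 1,"tx": 0,"ty": -0.12,"tz": 14.5,"ax": 0,"ay": 0,"az": -0.002}]'

```text
time: 28.25
tool_pos: [0.5078, 0.1415, 0.0249]
orientation: [3.139, -0.038, 0.004]
wrist_force: [1.2, -0.2, -0.6]
width: 0.0372
```

```bash
python3 - <<'E'
from h import *
c=cam("wrist"); save(c,"w22",None,1.5)
go([*T(-.022),.17],-.024)
E
```

```text
tx -0.04 ty -0.02 tz -14.51 | ax 0.0023 ay -0.0023 az 0.0001 | pos [0.5078 0.1415 0.0249] yaw now -0.0239 t 28.30 F [ 0.5  0.5 -1.2] w 0.0373
```

View pics/w22.png

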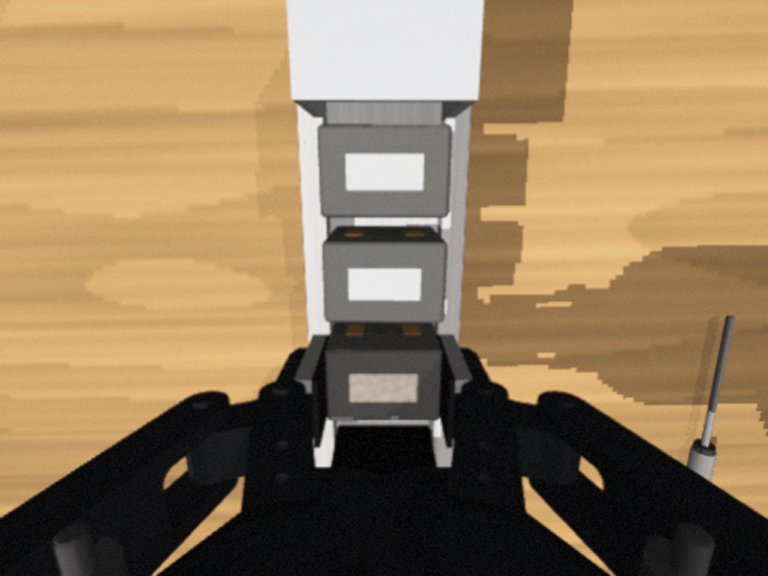

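Call:
send_rows --targets '[{"hand": 1,"tx": 0,"ty": 0,"tz": 0.12,"ax": 0,"ay": 0,"az": 0},{"hand": 1,"tx": 0,"ty": 0,"tz": 0.12,"ax": 0,"ay": 0,"az": 0},{"hand": -1,"tx": 0,"ty": 0,"tz": 0.12,"ax": 0,"ay": 0,"az": 0},{"hand": -1,"tx": 0,"ty": 0,"tz": 0.12,"ax": 0,"ay": 0,"az": 0},{"hand": -1,"tx": 0,"ty": 0,"tz": 0.12,"ax": 0,"ay": 0,"az": 0},{"hand": -1,"tx": 0,"ty": 0,"tz": -6,"ax": 0,"ay": 0,"az": 0},{"hand": -1,"tx": 0,"ty": 0,"tz": -12,"ax": 0,"ay": 0,"az": 0},{"hand": -1,"tx": 0,"ty": 0,"tz": -14,"ax": 0,"ay": 0,"az": 0},{"hand": -1,"tx": 0,"ty": 0,"tz": -14,"ax": 0,"ay": 0,"az": 0}]'

```text
time: 29.42
tool_pos: [0.5085, 0.142, 0.1667]
orientation: [3.14, -0.038, 0.009]
wrist_force: [-0.8, 0.2, -0.5]
width: 0.0855
```

```bash
python3 - <<'E'
from h import *
c=cam("wrist"); save(c,"w23",(200,40,310,260),2.7)
go([*T(-.073),.024],-.024)
E
```

```text
tx -5.14 ty -0.06 tz 14.02 | ax 0.0023 ay -0.0019 az 0.0000 | pos [0.5072 0.1418 0.1643] yaw now -0.0240 t 29.48 F [ 0.   0.3 -0.9] w 0.0853
```

View pics/w23.png

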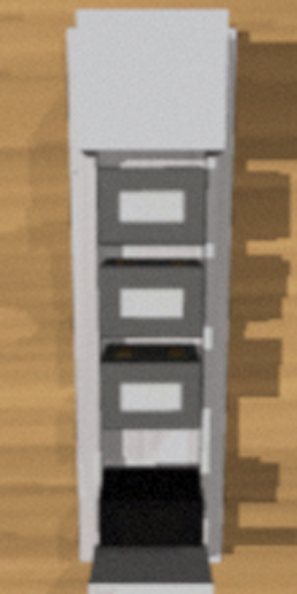

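Call:
send_rows --targets '[{"hand": -1,"tx": -5.1,"ty": -0.05,"tz": 0,"ax": 0,"ay": 0,"az": 0},{"hand": -1,"tx": -5.1,"ty": -0.05,"tz": 3,"ax": 0,"ay": 0,"az": 0},{"hand": -1,"tx": -5.1,"ty": -0.05,"tz": 3,"ax": 0,"ay": 0,"az": 0},{"hand": -1,"tx": -5.1,"ty": -0.05,"tz": 3,"ax": 0,"ay": 0,"az": 0}]'

```text
time: 29.98
tool_pos: [0.4559, 0.1433, 0.1332]
orientation: [3.139, -0.038, -0.001]
wrist_force: [0.3, -0.6, -0.5]
width: 0.0854
```

```bash
python3 - <<'E'
from h import *
c=cam("wrist"); save(c,"w24",(200,130,310,250),6)
go([*T(-.073),.024],-.024)
E
```

```text
tx -0.07 ty -0.01 tz 11.01 | ax 0.0025 ay -0.0012 az -0.0002 | pos [0.4566 0.1434 0.1341] yaw now -0.0242 t 30.02 F [-0.2  0.7  0.3] w 0.0856
```

View pics/w24.png

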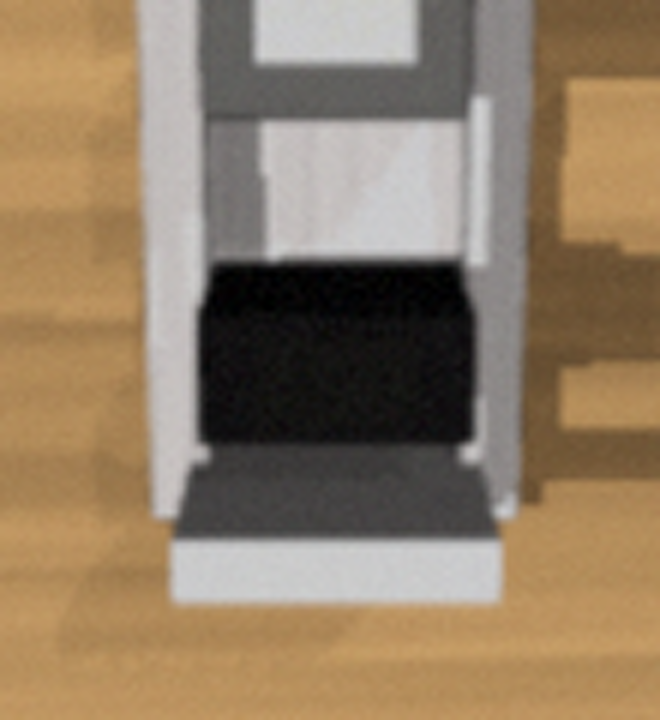

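```bash
python3 - <<'E'
from h import *
c=cam("wrist")
m=rect(c,[(203,310),(472,310),(472,443),(200,443)],.046,(200,130),6).mean(0)
d=m[:2]-[.529,.1415]; print("tray x",d@[np.cos(.024),-np.sin(.024)], "y",d@[np.sin(.024),np.cos(.024)])
go([*m[:2],.024],-.024)
E
```

```text
centre [0.4571 0.1434 0.046 ] edges [(20.2, -3.8), (38.9, -91.4), (20.2, 179.9), (40.2, 88.6)]
tray x -0.07192572906220147 y 0.00013460324679128322
tx -0.00 ty -0.02 tz 11.06 | ax 0.0023 ay -0.0021 az -0.0002 | pos [0.4569 0.1434 0.1346] yaw now -0.0242 t 30.07 F [-0.1 -0.2 -0.2] w 0.0853
```

Call:
send_rows --squeeze 50 --targets '[{"hand": -1,"tx": 0,"ty": 0,"tz": 5,"ax": 0,"ay": 0,"az": 0},{"hand": -1,"tx": 0,"ty": 0,"tz": 9,"ax": 0,"ay": 0,"az": 0},{"hand": -1,"tx": 0,"ty": 0,"tz": 11,"ax": 0,"ay": 0,"az": 0},{"hand": -1,"tx": 0,"ty": 0,"tz": 11,"ax": 0,"ay": 0,"az": 0},{"hand": -1,"tx": 0,"ty": 0,"tz": 11,"ax": 0,"ay": 0,"az": 0},{"hand": 1,"tx": 0,"ty": 0,"tz": 11,"ax": 0,"ay": 0,"az": 0},{"hand": 1,"tx": 0,"ty": 0,"tz": 11,"ax": 0,"ay": 0,"az": 0},{"hand": 1,"tx": 0,"ty": 0,"tz": 11,"ax": 0,"ay": 0,"az": 0},{"hand": 1,"tx": 0,"ty": 0,"tz": 11,"ax": 0,"ay": 0,"az": 0}]'

```text
time: 31.2
tool_pos: [0.4577, 0.1427, 0.0257]
orientation: [3.138, -0.038, 0.005]
wrist_force: [-2.1, -4.4, 6.1]
width: 0.0398
```

```bash
python3 - <<'E'
from h import *
go([*T(-.04),.025],-.024)
E
```

```text
tx 3.13 ty -0.05 tz 0.08 | ax 0.0034 ay -0.0030 az 0.0000 | pos [0.4577 0.1427 0.0257] yaw now -0.0240 t 31.20 F [-2.1 -4.4  6.1] w 0.0398
```

Call:
send_rows --targets '[{"hand": 1,"tx": 0.4,"ty": 0,"tz": 0,"ax": 0,"ay": 0,"az": 0},{"hand": 1,"tx": 0.8,"ty": 0,"tz": 0,"ax": 0,"ay": 0,"az": 0},{"hand": 1,"tx": 1.2,"ty": 0,"tz": 0,"ax": 0,"ay": 0,"az": 0},{"hand": 1,"tx": 1.6,"ty": 0,"tz": 0,"ax": 0,"ay": 0,"az": 0},{"hand": 1,"tx": 2.0,"ty": 0,"tz": 0,"ax": 0,"ay": 0,"az": 0}]'

```text
time: 31.82
tool_pos: [0.4757, 0.1422, 0.0257]
orientation: [3.138, -0.038, -0.005]
wrist_force: [-8.8, -0.2, 8.3]
width: 0.0399
```

```bash
python3 - <<'E'
from h import *
c=cam("wrist"); save(c,"w25",None,1.5)
go([*T(-.04),.025],-.024)
E
```

```text
tx 1.29 ty -0.06 tz 0.07 | ax 0.0036 ay 0.0023 az -0.0002 | pos [0.4761 0.1422 0.0257] yaw now -0.0242 t 31.88 F [-6.7 -1.   6. ] w 0.0401
```

View pics/w25.png

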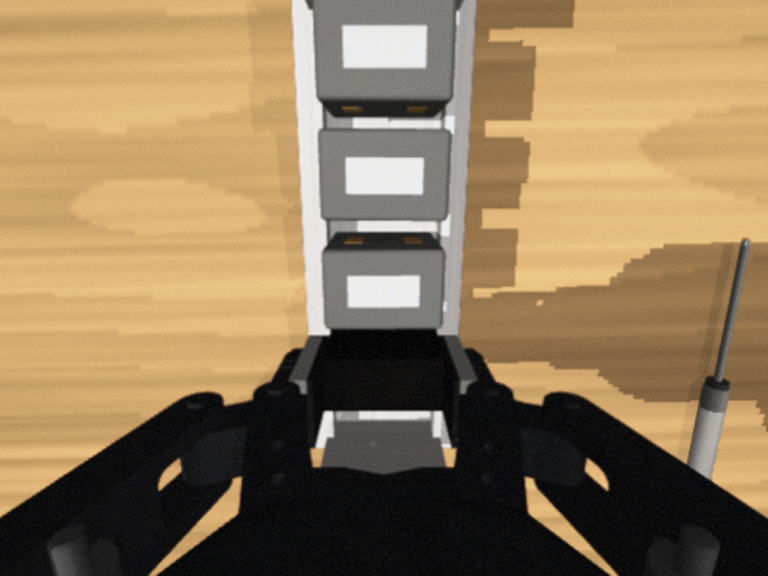

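Call:
send_rows --targets '[{"hand": 1,"tx": 0.6,"ty": 0,"tz": 0,"ax": 0,"ay": 0,"az": 0},{"hand": 1,"tx": 1.0,"ty": 0,"tz": 0,"ax": 0,"ay": 0,"az": 0},{"hand": 1,"tx": 1.4,"ty": 0,"tz": 0,"ax": 0,"ay": 0,"az": 0},{"hand": 1,"tx": 1.8,"ty": 0,"tz": 0,"ax": 0,"ay": 0,"az": 0},{"hand": 1,"tx": 2.2,"ty": 0,"tz": 0,"ax": 0,"ay": 0,"az": 0},{"hand": 1,"tx": 2.5,"ty": 0,"tz": 0,"ax": 0,"ay": 0,"az": 0},{"hand": 1,"tx": 2.7,"ty": 0,"tz": 0,"ax": 0,"ay": 0,"az": 0}]'

```text
time: 32.75
tool_pos: [0.5009, 0.1416, 0.0257]
orientation: [3.137, -0.038, -0.014]
wrist_force: [-10.1, -1.1, 9.2]
width: 0.0399
```

```bash
python3 - <<'E'
from h import *
c=cam("wrist"); save(c,"w26",None,1.5)
go([*T(-.04),.025],-.024)
E
```

```text
tx -1.21 ty -0.06 tz 0.08 | ax 0.0040 ay 0.0082 az -0.0002 | pos [0.5011 0.1416 0.0257] yaw now -0.0242 t 32.80 F [-8.1 -2.   8.8] w 0.0397
```

View pics/w26.png

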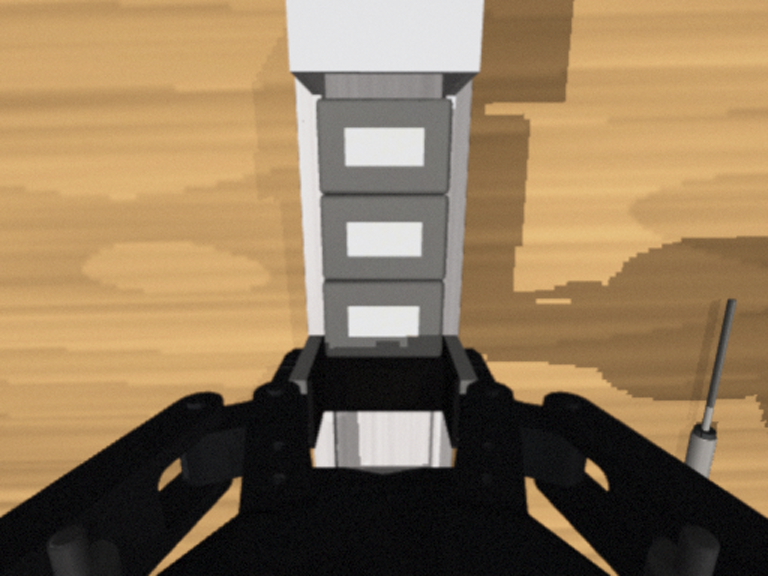

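Call:
send_rows --targets '[{"hand": 1,"tx": 0.2,"ty": 0,"tz": 0,"ax": 0,"ay": 0,"az": 0},{"hand": 1,"tx": 0.3,"ty": 0,"tz": 0,"ax": 0,"ay": 0,"az": 0},{"hand": 1,"tx": 0.4,"ty": 0,"tz": 0,"ax": 0,"ay": 0,"az": 0},{"hand": 1,"tx": 0.5,"ty": 0,"tz": 0,"ax": 0,"ay": 0,"az": 0},{"hand": 1,"tx": 0.6,"ty": 0,"tz": 0,"ax": 0,"ay": 0,"az": 0}]'

```text
time: 33.42
tool_pos: [0.5045, 0.1415, 0.0257]
orientation: [3.137, -0.038, -0.024]
wrist_force: [-10.6, -0.8, 9.0]
width: 0.0398
```

Call:
send_rows --targets '[{"hand": 1,"tx": 0.2,"ty": 0,"tz": 0,"ax": 0,"ay": 0,"az": 0},{"hand": 1,"tx": 0.3,"ty": 0,"tz": 0,"ax": 0,"ay": 0,"az": 0},{"hand": 1,"tx": 0.4,"ty": 0,"tz": 0,"ax": 0,"ay": 0,"az": 0}]'

```text
time: 33.8
tool_pos: [0.506, 0.1415, 0.0257]
orientation: [3.137, -0.038, -0.034]
wrist_force: [-11.1, -1.1, 9.2]
width: 0.0397
```

```bash
python3 - <<'E'
from h import *
go([*T(-.023),.0257],-.024)
c=cam("wrist"); save(c,"w27",None,1.5)
E
```

```text
tx -0.00 ty -0.06 tz -0.00 | ax 0.0047 ay 0.0216 az -0.0001 | pos [0.506  0.1415 0.0257] yaw now -0.0242 t 33.80 F [-11.1  -1.1   9.2] w 0.0397
```

View pics/w27.png

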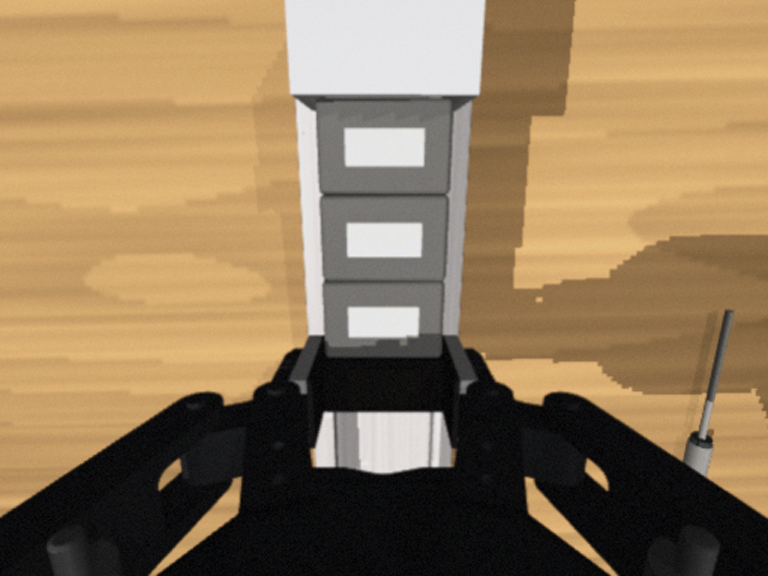

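Call:
send_rows --targets '[{"hand": 1,"tx": 0.1,"ty": 0,"tz": 0,"ax": 0,"ay": 0.015,"az": 0},{"hand": 1,"tx": 0.2,"ty": 0,"tz": 0,"ax": 0,"ay": 0.025,"az": 0},{"hand": 1,"tx": 0.3,"ty": 0,"tz": 0,"ax": 0,"ay": 0.03,"az": 0},{"hand": 1,"tx": 0.4,"ty": 0,"tz": 0,"ax": 0,"ay": 0.03,"az": 0}]'

```text
time: 34.35
tool_pos: [0.5077, 0.1414, 0.0257]
orientation: [3.136, -0.038, 0.003]
wrist_force: [-10.2, -1.5, 10.4]
width: 0.0399
```

```bash
python3 - <<'E'
from h import *
go([*T(-.023),.0257],-.024)
print(readout.sense()["moment"])
E
```

```text
tx -0.17 ty -0.06 tz 0.00 | ax 0.0049 ay -0.0019 az -0.0002 | pos [0.5077 0.1414 0.0257] yaw now -0.0242 t 34.35 F [-10.2  -1.5  10.4] w 0.0399
[ 0.1325946   1.70061469 -0.00356129]
```

Call:
send_rows --targets '[{"hand": 1,"tx": 0.2,"ty": 0,"tz": 0,"ax": 0,"ay": 0.005,"az": 0},{"hand": 1,"tx": 0.3,"ty": 0,"tz": 0,"ax": 0,"ay": 0.008,"az": 0},{"hand": 1,"tx": 0.4,"ty": 0,"tz": 0,"ax": 0,"ay": 0.01,"az": 0}]'

```text
time: 34.72
tool_pos: [0.509, 0.1414, 0.0257]
orientation: [3.136, -0.038, 0.007]
wrist_force: [-10.0, -1.9, 8.2]
width: 0.0402
```

Call:
send_rows --targets '[{"hand": 1,"tx": 0.2,"ty": 0,"tz": 0,"ax": 0,"ay": 0.005,"az": 0},{"hand": 1,"tx": 0.3,"ty": 0,"tz": 0,"ax": 0,"ay": 0.008,"az": 0},{"hand": 1,"tx": 0.4,"ty": 0,"tz": 0,"ax": 0,"ay": 0.01,"az": 0}]'

```text
time: 35.1
tool_pos: [0.5103, 0.1414, 0.0257]
orientation: [3.136, -0.038, 0.011]
wrist_force: [-11.2, -1.3, 9.0]
width: 0.04
```

Call:
send_rows --targets '[{"hand": 1,"tx": 0.2,"ty": 0,"tz": 0,"ax": 0,"ay": 0.002,"az": 0},{"hand": 1,"tx": 0.3,"ty": 0,"tz": 0,"ax": 0,"ay": 0.002,"az": 0},{"hand": 1,"tx": 0.4,"ty": 0,"tz": 0,"ax": 0,"ay": 0.002,"az": 0}]'

```text
time: 35.48
tool_pos: [0.5116, 0.1413, 0.0257]
orientation: [3.136, -0.038, 0.003]
wrist_force: [-11.9, -1.2, 10.1]
width: 0.04
```

Call:
send_rows --targets '[{"hand": 1,"tx": 0.2,"ty": 0,"tz": 0,"ax": 0,"ay": 0.004,"az": 0},{"hand": 1,"tx": 0.3,"ty": 0,"tz": 0,"ax": 0,"ay": 0.004,"az": 0},{"hand": 1,"tx": 0.4,"ty": 0,"tz": 0,"ax": 0,"ay": 0.004,"az": 0}]'

```text
time: 35.85
tool_pos: [0.5129, 0.1413, 0.0257]
orientation: [3.135, -0.038, -0.003]
wrist_force: [-10.8, -1.2, 10.0]
width: 0.0397
```

Call:
send_rows --targets '[{"hand": 1,"tx": 0.2,"ty": 0,"tz": 0,"ax": 0,"ay": 0.006,"az": 0},{"hand": 1,"tx": 0.3,"ty": 0,"tz": 0,"ax": 0,"ay": 0.006,"az": 0},{"hand": 1,"tx": 0.4,"ty": 0,"tz": 0,"ax": 0,"ay": 0.006,"az": 0}]'

```text
time: 36.22
tool_pos: [0.5142, 0.1413, 0.0257]
orientation: [3.135, -0.038, -0.005]
wrist_force: [-11.1, -1.1, 10.3]
width: 0.0398
```

Call:
send_rows --targets '[{"hand": 1,"tx": 0.2,"ty": 0,"tz": 0,"ax": 0,"ay": 0.006,"az": 0},{"hand": 1,"tx": 0.3,"ty": 0,"tz": 0,"ax": 0,"ay": 0.006,"az": 0},{"hand": 1,"tx": 0.4,"ty": 0,"tz": 0,"ax": 0,"ay": 0.006,"az": 0}]'

```text
time: 36.6
tool_pos: [0.5155, 0.1413, 0.0257]
orientation: [3.135, -0.038, -0.007]
wrist_force: [-10.5, -1.9, 10.2]
width: 0.0402
```

Call:
send_rows --targets '[{"hand": 1,"tx": 0.2,"ty": 0,"tz": 0,"ax": 0,"ay": 0.006,"az": 0},{"hand": 1,"tx": 0.3,"ty": 0,"tz": 0,"ax": 0,"ay": 0.006,"az": 0},{"hand": 1,"tx": 0.4,"ty": 0,"tz": 0,"ax": 0,"ay": 0.006,"az": 0}]'

```text
time: 36.98
tool_pos: [0.5169, 0.1412, 0.0257]
orientation: [3.135, -0.039, -0.009]
wrist_force: [-10.3, -2.4, 9.7]
width: 0.0403
```

Call:
send_rows --targets '[{"hand": 1,"tx": 0.2,"ty": 0,"tz": 0,"ax": 0,"ay": 0.006,"az": 0},{"hand": 1,"tx": 0.3,"ty": 0,"tz": 0,"ax": 0,"ay": 0.006,"az": 0},{"hand": 1,"tx": 0.4,"ty": 0,"tz": 0,"ax": 0,"ay": 0.006,"az": 0}]'

```text
time: 37.35
tool_pos: [0.5176, 0.1412, 0.0257]
orientation: [3.134, -0.039, -0.013]
wrist_force: [-14.8, -2.9, 14.0]
width: 0.04
```

Call:
send_rows --targets '[{"hand": 1,"tx": 0.3,"ty": 0,"tz": 0,"ax": 0,"ay": 0.01,"az": 0},{"hand": 1,"tx": 0.4,"ty": 0,"tz": 0,"ax": 0,"ay": 0.012,"az": 0},{"hand": 1,"tx": 0.5,"ty": 0,"tz": 0,"ax": 0,"ay": 0.012,"az": 0}]'

```text
time: 37.72
tool_pos: [0.5187, 0.1412, 0.0257]
orientation: [3.134, -0.039, -0.011]
wrist_force: [-16.1, -2.2, 14.2]
width: 0.04
```

Call:
send_rows --targets '[{"hand": 1,"tx": 0.3,"ty": 0,"tz": 0,"ax": 0,"ay": 0.01,"az": 0},{"hand": 1,"tx": 0.4,"ty": 0,"tz": 0,"ax": 0,"ay": 0.01,"az": 0},{"hand": 1,"tx": 0.5,"ty": 0,"tz": 0,"ax": 0,"ay": 0.01,"az": 0}]'

```text
time: 38.1
tool_pos: [0.5198, 0.1412, 0.0257]
orientation: [3.133, -0.039, -0.012]
wrist_force: [-15.9, -3.0, 14.9]
width: 0.0399
```

```bash
python3 - <<'E'
from h import *
go([*T(-.023),.0257],-.024)
c=cam("wrist"); save(c,"w28",None,1.5)
E
```

```text
tx -1.38 ty -0.05 tz 0.01 | ax 0.0082 ay 0.0079 az -0.0006 | pos [0.5198 0.1412 0.0257] yaw now -0.0246 t 38.10 F [-15.9  -3.   14.9] w 0.0399
```

View pics/w28.png

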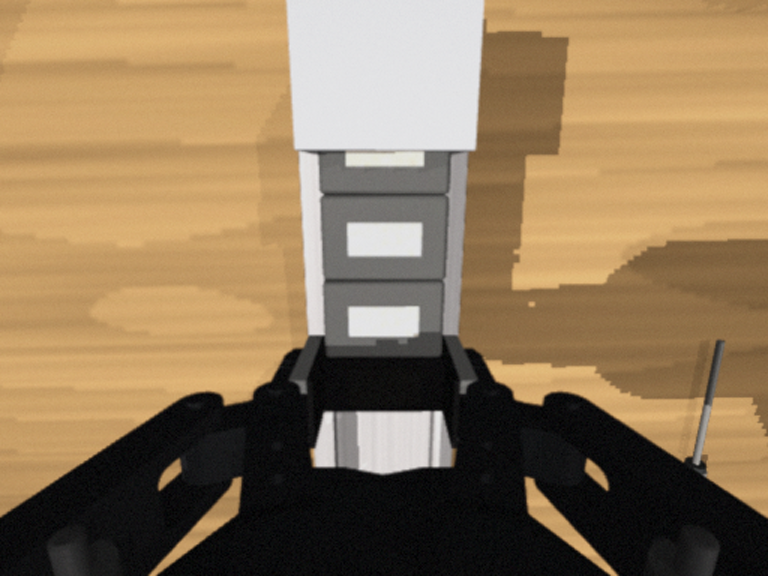

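Call:
send_rows --targets '[{"hand": 1,"tx": 0.4,"ty": -0.02,"tz": 0,"ax": 0.004,"ay": 0.014,"az": 0},{"hand": 1,"tx": 0.5,"ty": -0.02,"tz": 0,"ax": 0.004,"ay": 0.016,"az": 0},{"hand": 1,"tx": 0.6,"ty": -0.02,"tz": 0,"ax": 0.004,"ay": 0.016,"az": 0},{"hand": 1,"tx": 0.7,"ty": -0.02,"tz": 0,"ax": 0.004,"ay": 0.016,"az": 0}]'

```text
time: 38.65
tool_pos: [0.523, 0.1411, 0.0257]
orientation: [3.136, -0.038, -0.004]
wrist_force: [-16.3, -1.9, 14.9]
width: 0.04
```

```bash
python3 - <<'E'
from h import *
go([*T(-.008),.0257],-.024)
E
```

```text
tx -0.20 ty -0.06 tz -0.00 | ax 0.0053 ay 0.0023 az -0.0004 | pos [0.523  0.1411 0.0257] yaw now -0.0244 t 38.65 F [-16.3  -1.9  14.9] w 0.0400
```

Call:
send_rows --targets '[{"hand": 1,"tx": 0.1,"ty": 0,"tz": 0,"ax": 0,"ay": 0,"az": 0},{"hand": 1,"tx": 0.05,"ty": 0,"tz": 0,"ax": 0,"ay": 0,"az": 0},{"hand": -0.3,"tx": 0.05,"ty": 0,"tz": 0,"ax": 0,"ay": 0,"az": 0},{"hand": -0.5,"tx": 0.05,"ty": 0,"tz": 0,"ax": 0,"ay": 0,"az": 0},{"hand": -1,"tx": 0,"ty": 0,"tz": 0,"ax": 0,"ay": 0,"az": 0},{"hand": -1,"tx": 0,"ty": 0,"tz": 0,"ax": 0,"ay": 0,"az": 0},{"hand": -1,"tx": 0,"ty": 0,"tz": -5,"ax": 0,"ay": 0,"az": 0},{"hand": -1,"tx": 0,"ty": 0,"tz": -11,"ax": 0,"ay": 0,"az": 0},{"hand": -1,"tx": 0,"ty": 0,"tz": -11,"ax": 0,"ay": 0,"az": 0},{"hand": -1,"tx": 0,"ty": 0,"tz": -11,"ax": 0,"ay": 0,"az": 0}]'

```text
time: 39.9
tool_pos: [0.5232, 0.1416, 0.1356]
orientation: [3.136, -0.038, -0.003]
wrist_force: [-0.2, -0.6, 0.1]
width: 0.0853
```

```bash
python3 - <<'E'
from h import *
go([*T(-.008),.135],-.024)
c=cam("wrist"); save(c,"w29",(200,40,310,260),2.7); save(c,"w29c",(210,120,300,230),6.5)
E
```

```text
tx -0.22 ty -0.00 tz 0.06 | ax 0.0052 ay 0.0020 az -0.0004 | pos [0.5232 0.1416 0.1356] yaw now -0.0244 t 39.90 F [-0.2 -0.6  0.1] w 0.0853
```

View pics/w29c.png

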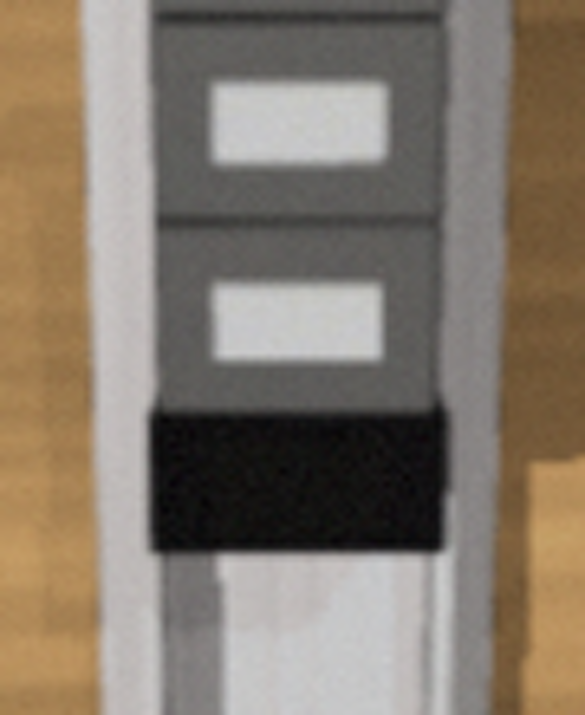

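```bash
python3 - <<'E'
from h import *
c=cam("wrist")
m=rect(c,[(152,412),(447,412),(443,550),(153,550)],.046,(210,120),6.5).mean(0)
c=cam("top"); save(c,"t29",(150,100,450,280),2.6)
go([.5425,-.127,.14],-.135)
E
```

```text
centre [0.5213 0.1414 0.046 ] edges [(19.5, -2.2), (39.5, -91.5), (19.5, 178.3), (39.7, 88.5)]
tx 2.71 ty 26.79 tz -0.51 | ax 0.0062 ay 0.0056 az 0.1105 | pos [0.522  0.1415 0.1335] yaw now -0.0245 t 40.05 F [-0.3  0.3  0.1] w 0.0854
```

View pics/w29.png

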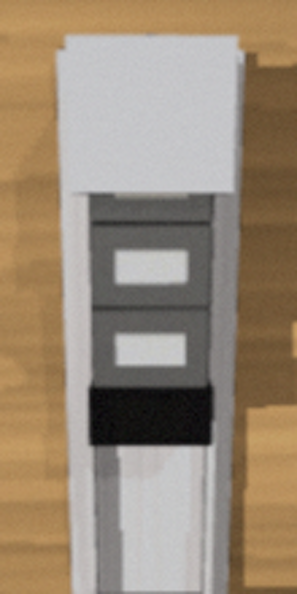

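View pics/t29.png

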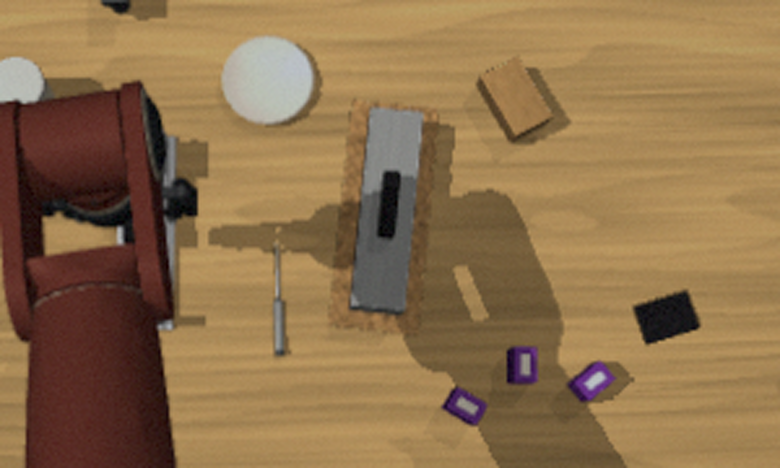

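Call:
send_rows --targets '[{"hand": -1,"tx": 0,"ty": 5,"tz": -5,"ax": 0.006,"ay": 0.005,"az": 0.11},{"hand": -1,"tx": 2.7,"ty": 26.8,"tz": -3,"ax": 0.006,"ay": 0.005,"az": 0.11},{"hand": -1,"tx": 2.7,"ty": 26.8,"tz": -3,"ax": 0.006,"ay": 0.005,"az": 0.11},{"hand": -1,"tx": 2.7,"ty": 26.8,"tz": -1,"ax": 0.006,"ay": 0.005,"az": 0.11},{"hand": -1,"tx": 2.7,"ty": 26.8,"tz": -0.5,"ax": 0.006,"ay": 0.005,"az": 0.11},{"hand": -1,"tx": 2.7,"ty": 26.8,"tz": -0.5,"ax": 0.006,"ay": 0.005,"az": 0.11},{"hand": -1,"tx": 2.7,"ty": 26.8,"tz": -0.5,"ax": 0.006,"ay": 0.005,"az": 0.11},{"hand": -1,"tx": 2.7,"ty": 26.8,"tz": -0.5,"ax": 0.006,"ay": 0.005,"az": 0.11}]'

```text
time: 41.05
tool_pos: [0.5426, -0.1259, 0.14]
orientation: [-3.135, 0.209, 0.001]
wrist_force: [0.8, -0.4, 0.3]
width: 0.0855
```

```bash
python3 - <<'E'
from h import *
c=cam("wrist"); save(c,"w30",None,1.5); save(c,"w30c",(205,110,305,270),4.5)
go([.5425,-.127,.0587],-.135)
E
```

```text
tx -0.00 ty 0.10 tz 8.15 | ax 0.0002 ay 0.0001 az 0.0023 | pos [ 0.5427 -0.126   0.1402] yaw now -0.1327 t 41.10 F [ 0.9 -0.3 -0.4] w 0.0853
```

View pics/w30.png

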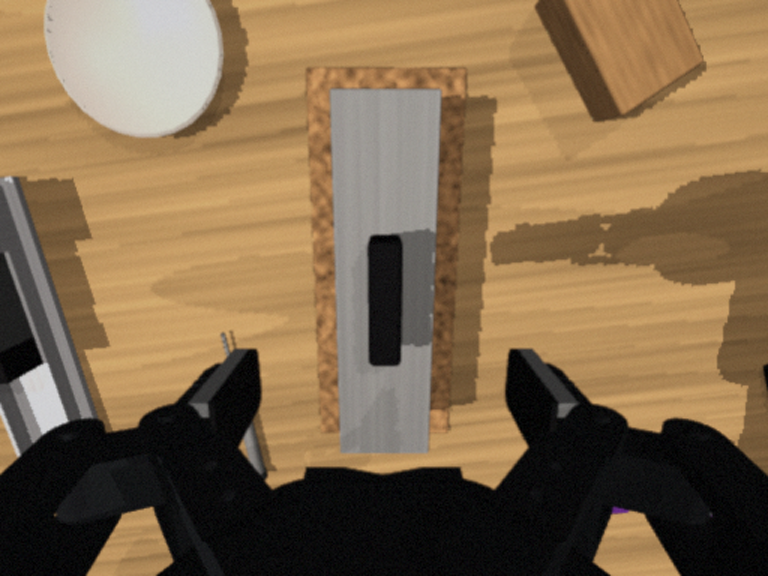

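View pics/w30c.png

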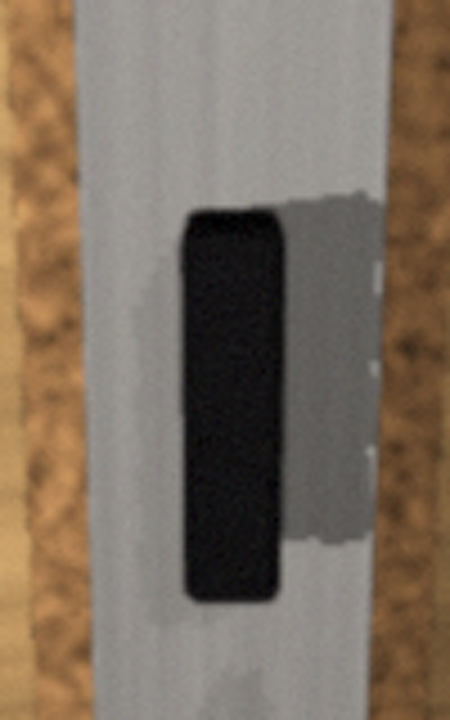

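```bash
python3 - <<'E'
from h import *
c=cam("wrist")
m=rect(c,[(331,90),(440,90),(428,452),(341,452)],.052,(0,0),1.5).mean(0)
m=rect(c,[(183,235),(283,235),(280,602),(184,602)],.078,(205,110),4.5).mean(0)
go([.5425,-.127,.0587],-.135)
E
```

```text
centre [ 0.5409 -0.126   0.052 ] edges [(218.4, -7.8), (56.4, -97.6), (218.4, 172.4), (57.2, 82.4)]
centre [ 0.5407 -0.1259  0.078 ] edges [(67.6, -8.0), (16.8, -97.6), (67.6, 172.6), (17.5, 82.4)]
tx -0.01 ty 0.10 tz 8.16 | ax 0.0003 ay -0.0001 az 0.0023 | pos [ 0.5427 -0.126   0.1403] yaw now -0.1327 t 41.15 F [-0.7  0.  -0.2] w 0.0854
```

Call:
send_rows --squeeze 90 --targets '[{"hand": -1,"tx": 0,"ty": 0.05,"tz": 5,"ax": 0,"ay": 0,"az": 0.002},{"hand": -1,"tx": 0,"ty": 0.05,"tz": 8.2,"ax": 0,"ay": 0,"az": 0.002},{"hand": -1,"tx": 0,"ty": 0.05,"tz": 8.2,"ax": 0,"ay": 0,"az": 0.002},{"hand": -1,"tx": 0,"ty": 0.05,"tz": 8.2,"ax": 0,"ay": 0,"az": 0.002},{"hand": -1,"tx": 0,"ty": 0.05,"tz": 8.2,"ax": 0,"ay": 0,"az": 0.002},{"hand": 1,"tx": 0,"ty": 0.05,"tz": 8.2,"ax": 0,"ay": 0,"az": 0.002},{"hand": 1,"tx": 0,"ty": 0.05,"tz": 8.2,"ax": 0,"ay": 0,"az": 0.002},{"hand": 1,"tx": 0,"ty": 0.05,"tz": 8.2,"ax": 0,"ay": 0,"az": 0.002},{"hand": 1,"tx": 0,"ty": 0.05,"tz": 8.2,"ax": 0,"ay": 0,"az": 0.002},{"hand": 1,"tx": 0,"ty": 0.05,"tz": 8.2,"ax": 0,"ay": 0,"az": 0.002}]'

```text
time: 42.4
tool_pos: [0.5428, -0.1269, 0.0586]
orientation: [3.134, -0.211, 0.0]
wrist_force: [-0.1, -0.2, 2.0]
width: 0.016
```

```bash
python3 - <<'E'
from h import *
go([.5313,.1406,.1617],-.0258)
E
```

```text
tx -4.73 ty -26.34 tz -10.33 | ax 0.0008 ay -0.0002 az -0.1089 | pos [ 0.5428 -0.1269  0.0586] yaw now -0.1347 t 42.40 F [-0.1 -0.2  2. ] w 0.0160
```

Call:
send_rows --targets '[{"hand": 1,"tx": 0,"ty": 0,"tz": -3,"ax": 0,"ay": 0,"az": 0},{"hand": 1,"tx": 0,"ty": 0,"tz": -7,"ax": 0,"ay": 0,"az": 0},{"hand": 1,"tx": 0,"ty": 0,"tz": -10.3,"ax": 0,"ay": 0,"az": 0},{"hand": 1,"tx": -1,"ty": -6,"tz": -10.3,"ax": 0,"ay": 0,"az": -0.03},{"hand": 1,"tx": -2,"ty": -12,"tz": -10.3,"ax": 0,"ay": 0,"az": -0.06},{"hand": 1,"tx": -3,"ty": -17,"tz": -10.3,"ax": 0,"ay": 0,"az": -0.08},{"hand": 1,"tx": -4,"ty": -22,"tz": -10.3,"ax": 0,"ay": 0,"az": -0.1},{"hand": 1,"tx": -4.7,"ty": -25.5,"tz": -10.3,"ax": 0,"ay": 0,"az": -0.109},{"hand": 1,"tx": -4.7,"ty": -26.3,"tz": -10.3,"ax": 0,"ay": 0,"az": -0.109},{"hand": 1,"tx": -4.7,"ty": -26.3,"tz": -10.3,"ax": 0,"ay": 0,"az": -0.109},{"hand": 1,"tx": -4.7,"ty": -26.3,"tz": -10.3,"ax": 0,"ay": 0,"az": -0.109},{"hand": 1,"tx": -4.7,"ty": -26.3,"tz": -10.3,"ax": 0,"ay": 0,"az": -0.109}]'

```text
time: 43.9
tool_pos: [0.5316, 0.1391, 0.1613]
orientation: [3.14, -0.043, 0.0]
wrist_force: [1.0, 0.1, -1.1]
width: 0.016
```

```bash
python3 - <<'E'
from h import *
go([.5313,.1406,.0617],-.0258)
c=cam("wrist"); save(c,"w31",None,1.5)
c=cam("side"); save(c,"s31",(100,120,320,290),3.5)
E
```

```text
tx -0.04 ty -0.16 tz 9.96 | ax 0.0010 ay -0.0001 az -0.0016 | pos [0.5316 0.1391 0.1613] yaw now -0.0274 t 43.90 F [ 1.   0.1 -1.1] w 0.0160
```

View pics/w31.png

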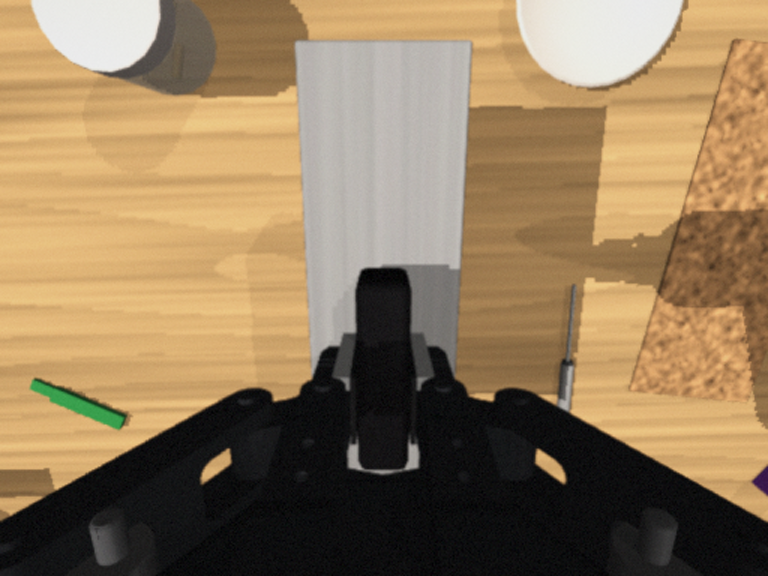

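View pics/s31.png

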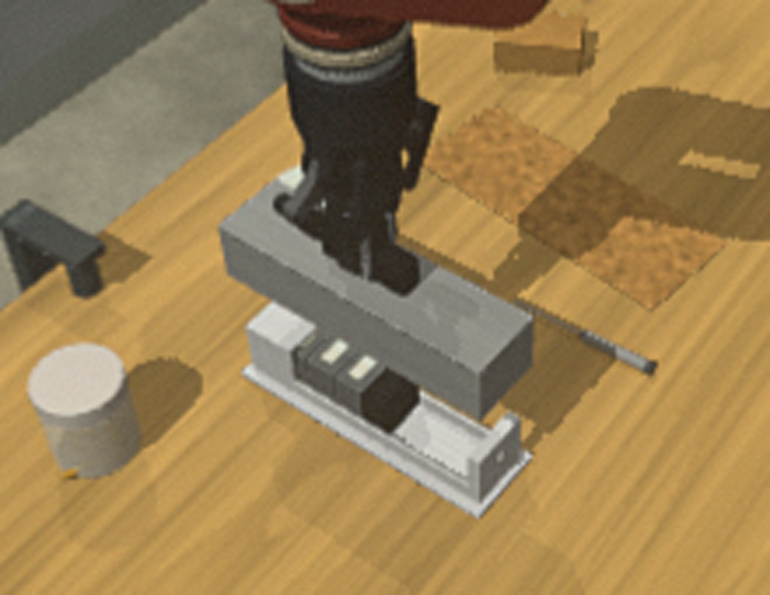

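Call:
send_rows --targets '[{"hand": 1,"tx": -0.04,"ty": -0.16,"tz": 2,"ax": 0,"ay": 0,"az": -0.0015},{"hand": 1,"tx": -0.04,"ty": -0.16,"tz": 4,"ax": 0,"ay": 0,"az": -0.0015},{"hand": 1,"tx": -0.04,"ty": -0.16,"tz": 4.4,"ax": 0,"ay": 0,"az": -0.0015},{"hand": 1,"tx": -0.04,"ty": -0.16,"tz": 4.4,"ax": 0,"ay": 0,"az": -0.0015},{"hand": 1,"tx": -0.04,"ty": -0.16,"tz": 4.4,"ax": 0,"ay": 0,"az": -0.0015},{"hand": 1,"tx": -0.04,"ty": -0.16,"tz": 4.4,"ax": 0,"ay": 0,"az": -0.0015}]'

```text
time: 44.75
tool_pos: [0.5319, 0.141, 0.1183]
orientation: [3.141, -0.04, 0.003]
wrist_force: [-0.2, 0.8, -1.1]
width: 0.0164
```

```bash
python3 - <<'E'
from h import *
go([.5313,.1406,.0626],-.0258)
E
```

```text
tx -0.07 ty 0.04 tz 5.57 | ax 0.0007 ay -0.0018 az 0.0004 | pos [0.5319 0.141  0.1183] yaw now -0.0254 t 44.75 F [-0.2  0.8 -1.1] w 0.0164
```

Call:
send_rows --targets '[{"hand": 1,"tx": -0.08,"ty": 0,"tz": 0.8,"ax": 0,"ay": 0,"az": 0},{"hand": 1,"tx": -0.08,"ty": 0,"tz": 1.3,"ax": 0,"ay": 0,"az": 0},{"hand": 1,"tx": -0.08,"ty": 0,"tz": 1.8,"ax": 0,"ay": 0,"az": 0},{"hand": 1,"tx": -0.08,"ty": 0,"tz": 2.2,"ax": 0,"ay": 0,"az": 0}]'

```text
time: 45.25
tool_pos: [0.5309, 0.141, 0.0957]
orientation: [3.141, -0.04, 0.002]
wrist_force: [-0.7, -0.4, -2.3]
width: 0.0161
```

```bash
python3 - <<'E'
from h import *
go([.531,.141,.0626],-.0250); print(readout.sense()["moment"])
c=cam("side"); save(c,"s32",(100,120,320,290),3.5)
E
```

```text
tx 0.01 ty -0.00 tz 3.31 | ax 0.0008 ay -0.0012 az -0.0004 | pos [0.5309 0.141  0.0957] yaw now -0.0254 t 45.25 F [-0.7 -0.4 -2.3] w 0.0161
[-0.05135229  0.03695421 -0.01447674]
```

View pics/s32.png

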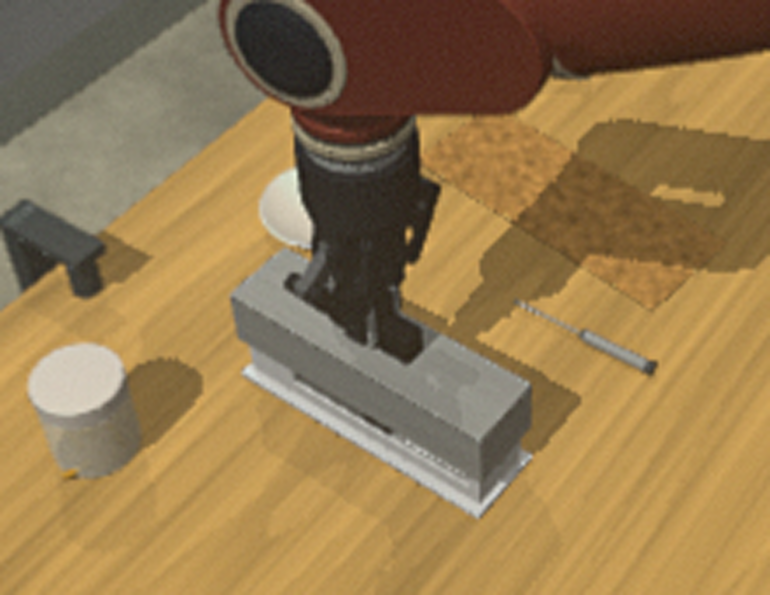

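Call:
send_rows --targets '[{"hand": 1,"tx": 0,"ty": 0,"tz": 0.6,"ax": 0,"ay": 0,"az": 0},{"hand": 1,"tx": 0,"ty": 0,"tz": 1.1,"ax": 0,"ay": 0,"az": 0},{"hand": 1,"tx": 0,"ty": 0,"tz": 1.6,"ax": 0,"ay": 0,"az": 0},{"hand": 1,"tx": 0,"ty": 0,"tz": 2.1,"ax": 0,"ay": 0,"az": 0}]'

```text
time: 45.8
tool_pos: [0.5318, 0.1411, 0.0756]
orientation: [3.141, -0.04, 0.005]
wrist_force: [-0.6, 0.1, 6.0]
width: 0.016
```

```bash
python3 - <<'E'
from h import *
go([.531,.141,.0626],-.0250); print(readout.sense()["moment"])
E
```

```text
tx -0.08 ty 0.02 tz 1.30 | ax 0.0004 ay -0.0029 az -0.0005 | pos [0.5318 0.1411 0.0756] yaw now -0.0255 t 45.80 F [-0.6  0.1  6. ] w 0.0160
[0.03448511 0.28359126 0.00156322]
```

Call:
send_rows --targets '[{"hand": 1,"tx": -0.03,"ty": 0,"tz": 0.6,"ax": 0,"ay": -0.003,"az": 0},{"hand": 1,"tx": -0.03,"ty": 0,"tz": 1.1,"ax": 0,"ay": -0.003,"az": 0},{"hand": 1,"tx": -0.03,"ty": 0,"tz": 1.4,"ax": 0,"ay": -0.003,"az": 0},{"hand": 1,"tx": -0.03,"ty": 0,"tz": 1.5,"ax": 0,"ay": -0.003,"az": 0},{"hand": 1,"tx": -0.03,"ty": 0,"tz": 1.5,"ax": 0,"ay": -0.003,"az": 0}]'

```text
time: 46.42
tool_pos: [0.5321, 0.1413, 0.0626]
orientation: [3.141, -0.04, 0.0]
wrist_force: [-6.0, -0.6, 12.6]
width: 0.0156
```

```bash
python3 - <<'E'
from h import *
go([.531,.141,.0626],-.0250); print(readout.sense()["moment"])
c=cam("side"); save(c,"s33",(100,120,320,290),3.5)
E
```

```text
tx -0.11 ty 0.03 tz -0.00 | ax 0.0002 ay -0.0002 az -0.0005 | pos [0.5321 0.1413 0.0626] yaw now -0.0255 t 46.42 F [-6.  -0.6 12.6] w 0.0156
[-0.01708204  0.96882419 -0.01618988]
```

View pics/s33.png

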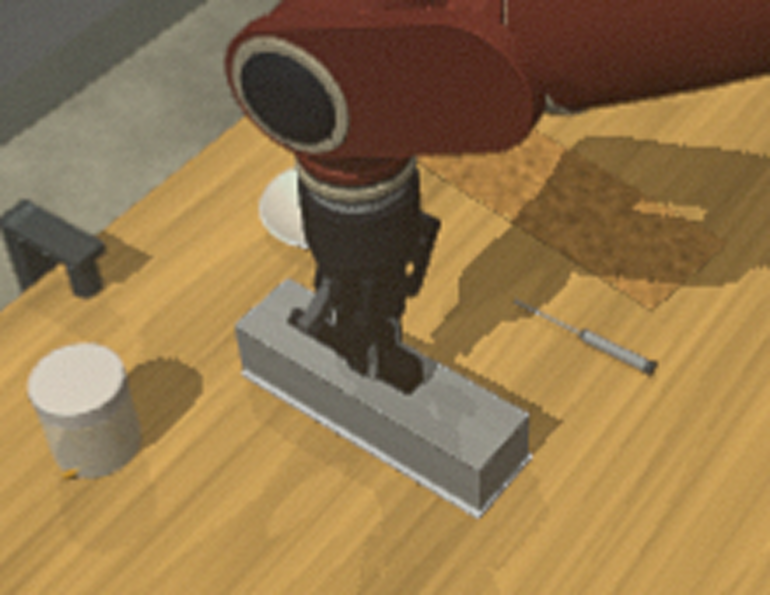

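Call:
send_rows --targets '[{"hand": 1,"tx": -0.1,"ty": 0,"tz": 0.15,"ax": 0,"ay": 0,"az": 0},{"hand": 1,"tx": -0.1,"ty": 0,"tz": 0.3,"ax": 0,"ay": 0,"az": 0},{"hand": 1,"tx": -0.1,"ty": 0,"tz": 0.3,"ax": 0,"ay": 0,"az": 0}]'

```text
time: 46.85
tool_pos: [0.5321, 0.1413, 0.0625]
orientation: [3.141, -0.04, 0.002]
wrist_force: [-7.3, -1.6, 16.0]
width: 0.0161
```

```bash
python3 - <<'E'
from h import *
go([.531,.141,.0626],-.0250); print(readout.sense()["moment"])
E
```

```text
tx -0.11 ty 0.03 tz -0.01 | ax 0.0005 ay -0.0012 az -0.0005 | pos [0.5321 0.1413 0.0625] yaw now -0.0255 t 46.85 F [-7.3 -1.6 16. ] w 0.0161
[-0.18849996  1.246668   -0.06280331]
```

Call:
send_rows --targets '[{"hand": 1,"tx": 0,"ty": 0,"tz": 0.05,"ax": 0,"ay": 0,"az": 0},{"hand": -1,"tx": 0,"ty": 0,"tz": 0,"ax": 0,"ay": 0,"az": 0},{"hand": -1,"tx": 0,"ty": 0,"tz": 0,"ax": 0,"ay": 0,"az": 0},{"hand": -1,"tx": 0,"ty": 0,"tz": 0,"ax": 0,"ay": 0,"az": 0},{"hand": -1,"tx": 0,"ty": 0,"tz": 0,"ax": 0,"ay": 0,"az": 0},{"hand": -1,"tx": 0,"ty": 0,"tz": -5,"ax": 0,"ay": 0,"az": 0},{"hand": -1,"tx": 0,"ty": 0,"tz": -11,"ax": 0,"ay": 0,"az": 0},{"hand": -1,"tx": 0,"ty": 0,"tz": -17,"ax": 0,"ay": 0,"az": 0},{"hand": -1,"tx": 0,"ty": 0,"tz": -21,"ax": 0,"ay": 0,"az": 0},{"hand": -1,"tx": 0,"ty": 0,"tz": -21,"ax": 0,"ay": 0,"az": 0},{"hand": -1,"tx": 0,"ty": 0,"tz": -21,"ax": 0,"ay": 0,"az": 0}]'

```text
time: 48.22
tool_pos: [0.5314, 0.1413, 0.2715]
orientation: [3.141, -0.04, -0.0]
wrist_force: [0.3, 0.3, -0.9]
width: 0.0857
```

```bash
python3 - <<'E'
from h import *
go([.531,.141,.0626],-.0250)
c=cam("wrist"); save(c,"w34",None,1.5); save(c,"w34c",(215,65,305,255),3.1)
c=cam("side"); save(c,"s34",(140,190,280,280),5.5)
E
```

```text
tx -0.04 ty 0.02 tz 20.89 | ax 0.0006 ay 0.0001 az -0.0004 | pos [0.5314 0.1413 0.2715] yaw now -0.0254 t 48.23 F [ 0.3  0.3 -0.9] w 0.0857
```

View pics/w34.png

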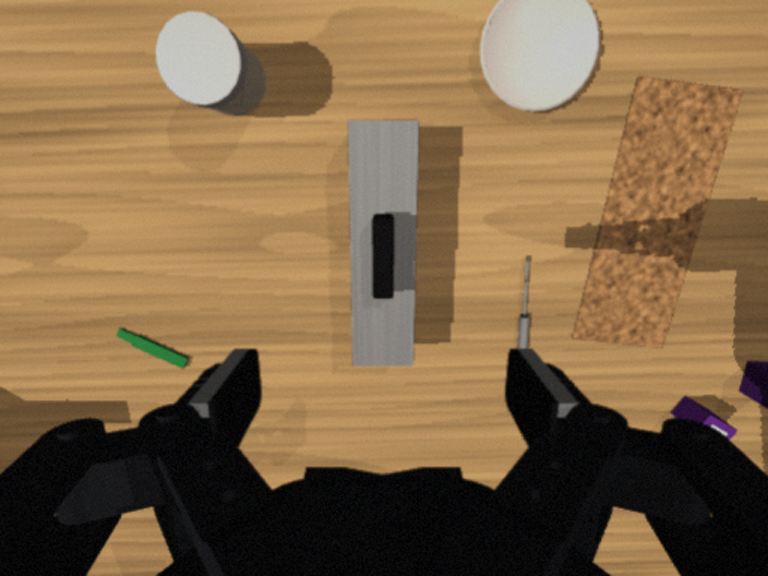

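View pics/s34.png

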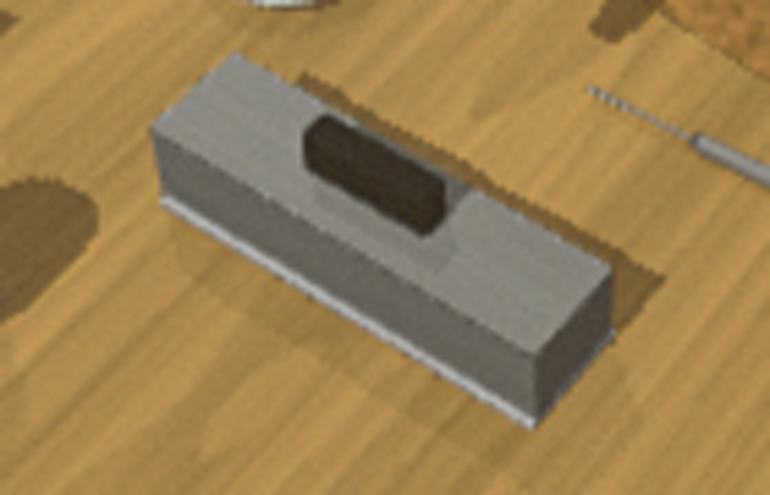

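View pics/w34c.png

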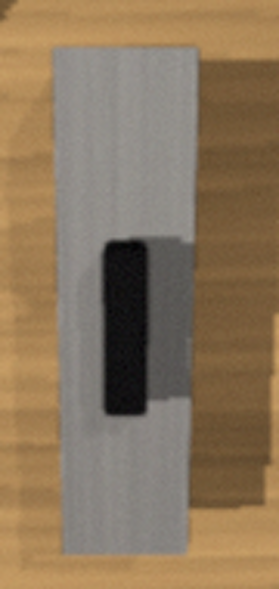

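```bash
python3 - <<'E'
from h import *
a=cv2.imread("pics/side0.png")[190:280,140:280]; b=cam("side")["frame"][190:280,140:280,::-1]
cv2.imwrite("pics/cmp.png",cv2.resize(np.vstack([a,b]),None,fx=3.2,fy=3.2,interpolation=cv2.INTER_CUBIC))
ga,gb=[cv2.GaussianBlur(cv2.cvtColor(np.ascontiguousarray(x),cv2.COLOR_BGR2GRAY),(5,5),0).astype(np.float32) for x in (a,b)]
print(cv2.phaseCorrelate(ga,gb))
E
```

```text
((-0.006345685769247211, 0.11425162501837605), 0.9458837938897404)
```

View pics/cmp.png

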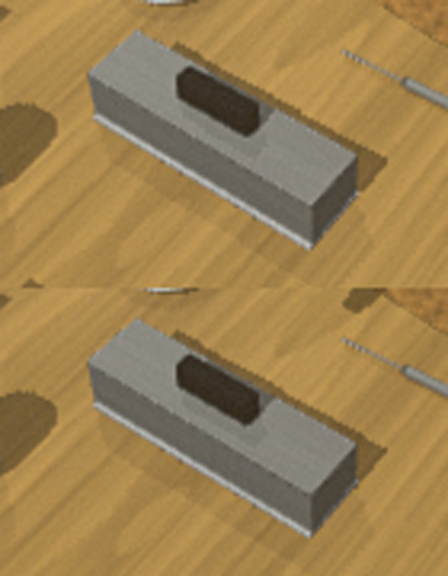

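The lid looks the same as at the start, so it is home. Handing in.

```bash
python3 - <<'E'
from rig import env
print(env.close_job())
E
```

```text
the job is handed in; nothing more can be done
None
```

The job is done and handed in at about 48 s on the robot's clock. It reported no verdict.

- **Lid off:** I drew it straight up and stood it upright on the cork mat.
- **Packs:** I found three grey packs and no fourth. All three stand in the channel. I left the three purple look-alikes alone.
- **Contact:** I pushed the row with the follower. At tool x of about 0.517 m the force rose from about 11 N to 15–16 N, which I took as the contact. I pushed about 6 mm further by the tool reading and let go.
- **Lid back on:** I pressed it down until it stopped, at a tool height of 62.5 mm against the 62.6 mm I expected. The side view matches the starting picture to about 0.1 pixel.

**Checks that disagreed:**
- After letting go, the camera put the follower about 1.7 mm short of the last tool reading, against 0.6 mm when I first gripped it. The real press is therefore likely 5–6 mm, still inside the 1.2–11.5 mm window.
- The contact is hidden under the hood, so its travel is judged from force and displacement only.
- While seating the lid I saw about 7 N of sideways and 16 N of vertical force. Both were gone after I let go.

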